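# Pull the parts washer's window shut with the hook pole

### The job

The sliding window of the parts washer is standing open. Take the hook pole from its rest, catch its hook in the ring on the window and pull the window down the slope until it clicks into its catch and stays shut by itself, pulling firmly but never harder than 25 N and touching the window with nothing but the pole. Then unhook it, lay the pole back in its rest the way it lay, and leave everything else on the bench where it is.

Things in the scene. Friction and masses are not known exactly. Their poses are not given: they have to be found in the camera images.
- washer: The parts washer, a grey cabinet 250 mm wide, fixed to the bench; origin under its middle, x from its front to its back (about to the robot's left), z up. Its front wall (x = -120 mm) is 100 mm high; from there its face slopes up at 40 degrees to 300 mm height at x = +120 mm. On that face slides the window, a steel frame with a clear pane, 130 mm along the slope, 200 mm wide.
- ring (a point): Centre of the steel ring on the window, in the middle of its width: opening 18 mm across, wire 6 mm thick, its plane parallel to the sloped face and 40 mm off it. A post 8 mm thick carries it from below at its uphill edge and does not rise above it. x axis up the slope, y level across it, z square out of the face. It moves with the window.
- sash (a joint): How far the window is pulled down the slope, m (0 = open, as at the start). A counterweight draws it back up unless caught; moving it takes 5 to 8 N. The sprung catch near the bottom takes 10 to 16 N to pull past; 12 mm from where it is first felt comes the end stop, of stiff rubber. Their place changes daily and is not measured: stop between 0.092 and 0.126. Clicked in, it stays within 3 mm of the stop.
- pole_grip (a point): The centre of the hook pole's wooden handle: a square bar 130 x 18 x 18 mm (pole about 110 to 180 g). The pole's x axis runs from here along the handle and a steel rod, 8 mm thick, to the hook; in the rest its z axis points up and the hook hangs down. Grasp the handle here, squeezing along the pole's y axis.
- hook_pin (a point): A point on the hook's pin, 150 mm ahead of the handle's centre along the pole's x and 17 mm below it (pole's -z). The pin is 7 mm thick, leaves the rod square to it and ends, slightly bent back to the handle, 38 mm below the rod's centre line. Same axes as the pole.
- rest_seat (a point): Where the handle's centre belongs in the pole's rest, 75 mm above the bench. The rest is a low fixed stand with two plywood posts with open-topped notches 14 mm deep: one 50 mm behind this point (-x), 28 mm wide, under the handle; one 95 mm ahead (+x), 22 mm wide, under the rod. x axis along the lying pole towards the hook, z up.
- oil_mid (a point): Oil bottle, 72 mm across, 200 mm tall, standing on the bench; its middle. To be left alone.
- tin_mid (a point): Can, 66 mm across, 120 mm tall; its middle. To be left alone.
- piston_mid (a point): Engine piston, 72 mm across, 72 mm tall; its middle. To be left alone.
- bearing_mid (a point): Bearing ring lying flat, 64 mm across, 18 mm high; its middle. To be left alone.
- wrench: Wrench lying on the bench. To be left alone.
- bar: Straight steel bar without a hook, 250 mm long, 16 mm thick, lying on the bench. To be left alone.
- pot_mid (a point): Plastic cup, 80 mm across, 80 mm tall; its middle. To be left alone.
Things that resemble listed ones, but are neither listed nor needed, are in the scene too. There is more than one size of the part that bears pole_grip; the job needs the largest.

How it is judged:
By the outcome, as a careful person would: the job done as asked, in the order asked, and still so for the second after the job is handed in, with the robot touching nothing.
It also fails if it takes over 72 s, if anything falls off the work surface, if the arm or the gripper's body presses on something with over 40 N, if the wrist force passes 120 N, or if a joint passes its speed limit or range.

### The arm

A 6-joint arm with a two-finger parallel gripper is mounted at the origin on the work surface. World frame = base frame: x ahead of the robot, y to its left, z up, the work surface at z = 0. Lengths are in m, angles in rad, forces in N, time in s.
With the tool pointing down it reaches from about 0.3 to 0.75 m from the base axis. Payload 8.5 kg.
Tool frame: the origin (TCP) lies midway between the tips of the shut fingers; the grasp point (between the pads) lies 19 mm behind it; x points along the fingers, y is the direction in which the jaws open and shut, and the axes are right-handed (so a half turn about x gives the same grasp; the last joint's range is limited). The gripper opens to 85 mm and grips with 20 to 120 N. Pads are 22 mm wide; open, the fingers measure 114 mm over their backs; the gripper's body (76 mm by 85 mm) begins 54 mm behind the grasp point. The pads swing forward as they close: fully open they stand 13 mm farther back than shut.
Start: joints at [0.954, 0.381, 1.297, -0, 1.464, -0.215], TCP at [0.215, 0.506, 0.193] pointing down, gripper open.
Joint ranges: [-3.11, 3.11], [-0.89, 2.33], [0.22, 2.48], [-1.42, 4.56], [0.17, 2.85], [-2.88, 2.88]. Speed limits (rad/s): [2.39, 2.39, 3.14, 3.14, 3.14, 3.14].

### API

Orientations are given as [roll, pitch, yaw] about the fixed x, y, z axes, in that order (R = Rz(yaw) Ry(pitch) Rx(roll)).
In Python, from bench import telemetry, vision, env gives the robot as it stands.
- The arm moves only by the tool move_arm, never from a script. Its argument "increments" is a list of rows, each an object of numbers: "gripper": the finger opening in m, from 0 to 0.0854; "tx", "ty", "tz": the shift along the tool's x, y, z in m; "wx", "wy", "wz": the turn, a rotation vector about the tool's x, y, z in degrees. In form: [{"gripper": .., "tx": .., "ty": .., "tz": .., "wx": .., "wy": .., "wz": ..}, ...]. A call has 1 to 10 rows; each row shifts and turns the commanded pose from where the row before left it, along the tool's axes as they then stand; what a row does not reach is not made up. A row lasts 1/8 s, in which the tool goes at most 62.5 mm and 10.7 degrees, less where a joint would pass 70% of its speed; a pose out of reach is approached as far as the arm can. A call is refused whole if a number of a shift passes 0.0625 or a number of a turn 10.7, either way. A call with a gripper value outside its range is refused whole. The fingers move at their own pace and stop on an object; "squeeze" is the grip in N (left out, the last holds). Time passes only in rows, so rows that do not move let the fingers close. It gives the time, the measured TCP pose, the force and the opening at its end, in the units of the state.
- telemetry.get_state(): the state, without advancing time (a new reading comes with each control period).
- vision.grab_frame(name): name is "side" or "top" or "wrist"; returns a dict with "pixels" (400x640x3 uint8, red, green, blue), "depth" (400x640 float32, m along the optical axis (not along the pixel's ray), 0 where there is no reading), "mtx" (3x3 intrinsics, pixels), "k1" (the pictures are not rectified: a ray, as slopes to the right and down, at radius r is drawn at 1 + k1 r^2 times it, then the intrinsics apply), "T" (4x4, takes a point from camera to world coordinates). Camera axes: x right, y down, z forward; pixel columns grow to the right and rows downward; lengths in m; the calibration is good to about 2 mm. A picture is of the moment at which its call begins.
- env.close_job(): hands the job in, once; it reports no verdict.
The state is a dict: "time_s": time; "joint_pos": joint angles; "joint_vel": joint speeds; "tau": joint torques, N m; "ee_pos": TCP position; "tool_rot": TCP orientation; "contact_force": force on the tool from outside, world axes, zero at the start; "wrist_torque": the same for the moment, N m; "finger_gap": opening from 0.0 (shut) to 1.0 (fully open).
Only numpy, scipy, OpenCV 4.12 (cv2) and the standard library are available. Lean on these libraries where they do the work, as an engineer would, in place of code of your own. Each camera call takes 0.05 s, during which the arm holds its last target. There are 200 camera calls.

## Working session

There is one attempt and no reset: what is moved stays moved. The work goes in short steps, Python scripts to look and compute and a tool call to move; the robot and the scene stay as the last step left them, time stands still between calls to the robot, and variables do not carry over. Pictures are saved under pics/ and viewed, about 8 in all and at most 12, crops included, and the job is handed in when it is done.

Besides the shell and the picture viewer there is one more tool, called after "Call:" by a JSON object that holds its "api" and its "payload", one argument or row to a line. move_arm: Moves the arm, as the interface text tells. Its arguments: {"type":"object","properties":{"increments":{"type":"array"},"squeeze":{"type":"number"}},"required":["increments"]}

```bash
ls; mkdir -p pics; cat > h.py <<'E'
import numpy as np, cv2
from bench import telemetry, vision, env
def grab(n):
    return vision.grab_frame(n)
def save(f,name): cv2.imwrite('pics/'+name+'.png',f['pixels'][:,:,::-1])
def pts(f):
    "world points for all pixels from depth"
    h,w=f['depth'].shape; u,v=np.meshgrid(np.arange(w),np.arange(h))
    r=rays(f,np.stack([u,v],-1).reshape(-1,2)).reshape(h,w,3)
    return (r*f['depth'][...,None])@f['T'][:3,:3].T+f['T'][:3,3]
def rays(f,uv):
    uv=np.asarray(uv,float).reshape(-1,2); K=f['mtx']
    d=(uv-[K[0,2],K[1,2]])/[K[0,0],K[1,1]]; x=d.copy()
    for _ in range(20): x=d/(1+f['k1']*(x**2).sum(1,keepdims=True))
    return np.c_[x,np.ones(len(x))]
def onplane(f,uv,z):
    d=rays(f,uv)@f['T'][:3,:3].T; o=f['T'][:3,3]
    return o+d*((z-o[2])/d[:,2:])
def tri(fs,uvs):
    A=np.zeros((3,3));b=np.zeros(3)
    for f,uv in zip(fs,uvs):
        d=(rays(f,uv)@f['T'][:3,:3].T)[0];d/=np.linalg.norm(d);P=np.eye(3)-np.outer(d,d);A+=P;b+=P@f['T'][:3,3]
    return np.linalg.solve(A,b)
E
python3 - <<'E'
from h import *
import pickle
F={n:grab(n) for n in("side","top","wrist")}
pickle.dump(F,open('F0.pkl','wb'))
for n in F: save(F[n],n+'0'); print(n,F[n]['T'].round(3).tolist(),F[n]['mtx'][0,0],F[n]['k1'],(F[n]['depth']>0).mean())
print(telemetry.get_state())
E
```

```text
pics
side [[0.95, -0.145, 0.276, 0.166], [-0.311, -0.475, 0.823, -1.124], [0.012, -0.868, -0.496, 0.818], [0.0, 0.0, 0.0, 1.0]] 445.6440304109712 0.006334761129647991 0.99590234375
top [[0.009, -0.998, 0.061, 0.462], [-1.0, -0.009, 0.003, -0.101], [-0.003, -0.061, -0.998, 1.432], [0.0, 0.0, 0.0, 1.0]] 385.5873068112061 -0.01982867428621459 0.995859375
wrist [[0.391, 0.883, 0.259, 0.149], [0.92, -0.375, -0.111, 0.534], [-0.001, 0.282, -0.959, 0.374], [0.0, 0.0, 0.0, 1.0]] 301.20326409080076 -0.053685068131436205 0.99611328125
{'time_s': 0.15, 'joint_pos': array([ 9.53719743e-01,  3.81054523e-01,  1.29805191e+00,  6.51387860e-06,
        1.46361113e+00, -2.15313226e-01]), 'joint_vel': array([ 0.00132399, -0.00340592, -0.00346848,  0.0014348 ,  0.00131534,
        0.00175316]), 'tau': array([ 2.47324118e-03, -4.48624420e+01, -2.31340402e+01, -2.18566965e-04,
        3.81003207e-03,  8.42024519e-06]), 'ee_pos': array([0.21491953, 0.5059758 , 0.19225822]), 'tool_rot': array([-1.79186613,  1.5696714 , -2.19363019]), 'contact_force': array([-0.18405091,  0.03139909, -0.25677922]), 'wrist_torque': array([-0.01402878, -0.00944296, -0.04997255]), 'finger_gap': 0.9968175372072988}
```

View pics/top0.png

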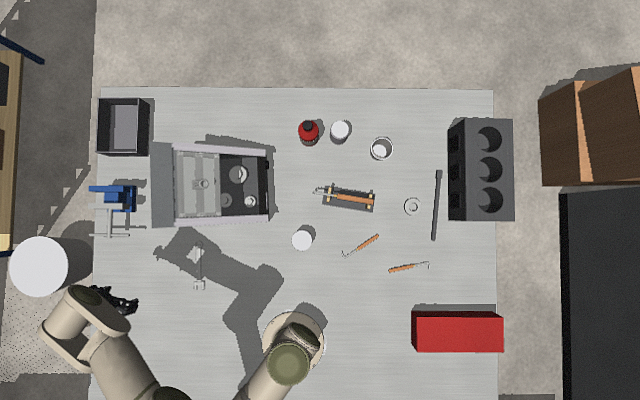

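View pics/side0.png

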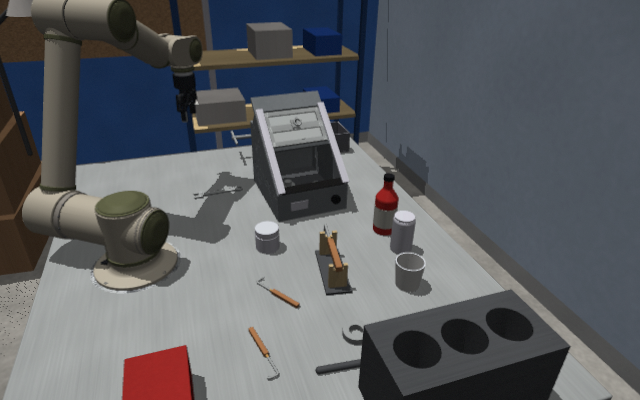

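The top view shows the washer at (220,180) with its ring near (204,184). The pole lies in its rest at (348,197) with the hook to the left (+y). The two smaller orange poles at (360,245) and (408,267) lie on the bench and are decoys. The side view agrees: ring at (297,123), pole at (335,250).

```bash
python3 - <<'E'
from h import *
import pickle
F=pickle.load(open('F0.pkl','rb'))
t=F['top'];P=pts(t);s=F['side'];Q=pts(s)
def orange(f,z,zz):
    hsv=cv2.cvtColor(f['pixels'],cv2.COLOR_RGB2HSV)
    m=((hsv[...,0]>6)&(hsv[...,0]<20)&(hsv[...,1]>110)&(hsv[...,2]>90)).astype(np.uint8)
    return m
for n,f,p in(('top',t,P),('side',s,Q)):
    m=orange(f,0,0); c,_=cv2.findContours(m,0,1)
    for k in c:
        if cv2.contourArea(k)>25:
            mm=np.zeros_like(m);cv2.drawContours(mm,[k],-1,1,-1); q=p[(mm&m)>0]
            ctr=np.median(q,0); print(n,cv2.minAreaRect(k),'ctr',ctr.round(4), q.min(0).round(3),q.max(0).round(3))
# slope plane, from the pane/frame & rails
for n,p in(('top',P),('side',Q)):
    sel=(p[...,2]>.12)&(p[...,2]<.45)&(p[...,1]>.08)&(p[...,1]<.45)&(p[...,0]>.3)&(p[...,0]<.65)
    q=p[sel]; rng=np.random.default_rng(0);best=None
    for _ in range(1500):
        a=q[rng.choice(len(q),3,False)];nn=np.cross(a[1]-a[0],a[2]-a[0]);l=np.linalg.norm(nn)
        if l<1e-5: continue
        nn/=l; nn*=np.sign(nn[2]+1e-12)
        if not .65<nn[2]<.85: continue
        c=(abs((q-a[0])@nn)<.003).sum()
        if best is None or c>best[0]: best=(c,nn,a[0])
    _,nn,a=best; i=abs((q-a)@nn)<.003; c0=q[i].mean(0); nn=np.linalg.svd(q[i]-c0)[2][2];nn*=np.sign(nn[2])
    print(n,'plane',i.sum(),nn.round(4),'tilt',np.degrees(np.arccos(nn[2])),'yaw up-slope',np.degrees(np.arctan2(-nn[1],-nn[0])),'d',nn@c0)
    h=(p-c0)@nn; print(q[i].min(0).round(3),q[i].max(0).round(3))
    v,u=np.where(sel&(h>.02)&(h<.06)); print(len(u), sorted(zip(u.tolist(),v.tolist(),(h[v,u]*1000).round().tolist()))[:60])
big=lambda f,x,y,w,h,k:cv2.resize(f['pixels'][y:y+h,x:x+w,::-1],None,fx=k,fy=k,interpolation=cv2.INTER_CUBIC)
cv2.imwrite('pics/crops.png',np.vstack([np.hstack([big(t,160,140,80,80,4),big(t,305,165,80,80,4)]),np.hstack([big(s,255,90,80,80,4),big(s,300,215,80,80,4)])])[:,:,:][:640].copy() if 0 else cv2.resize(np.vstack([np.hstack([big(t,160,140,80,60,5),big(t,305,165,80,60,5)]),np.hstack([big(s,255,90,80,60,5),big(s,300,220,80,60,5)])]),(800,600)))
E
```

```text
top ((400.4529113769531, 267.7882385253906), (2.820096254348755, 23.75388526916504), 77.47119140625) ctr [ 0.2738 -0.3888  0.0113] [ 0.262 -0.434  0.004] [ 0.288 -0.349  0.017]
top ((367.9024963378906, 241.348388671875), (3.2445454597473145, 23.853418350219727), 57.2647705078125) ctr [ 0.3689 -0.2688  0.0114] [ 0.342 -0.31  -0.009] [ 0.462 -0.101  1.432]
top ((354.8939208984375, 198.5729522705078), (36.49068832397461, 5.535513877868652), 10.491477012634277) ctr [ 0.5231 -0.2174  0.0822] [ 0.504 -0.286  0.001] [ 0.546 -0.154  0.09 ]
top ((584.3629150390625, 152.94247436523438), (56.74070739746094, 12.306015014648438), 86.18592071533203) ctr [ 0.743  -1.3736 -0.4192] [ 0.462 -1.416 -0.434] [ 0.917 -0.101  1.432]
top ((578.8724975585938, 116.61074829101562), (23.86651611328125, 5.561130046844482), 79.99201965332031) ctr [ 0.957  -1.3638 -0.4197] [ 0.9   -1.377 -0.434] [ 1.016 -1.341 -0.407]
top ((583.0, 86.0), (10.0, 18.0), 90.0) ctr [ 1.1225 -1.3714 -0.4196] [ 1.086 -1.436 -0.427] [ 1.14  -1.333 -0.408]
top ((634.9999389648438, 87.49998474121094), (40.99999237060547, 7.999999046325684)
[... 2106 characters left out ...]
294, 120, 34.0), (294, 121, 35.0), (294, 122, 32.0), (294, 123, 36.0), (294, 124, 31.0), (295, 118, 30.0), (295, 119, 32.0), (295, 120, 34.0), (295, 123, 37.0), (295, 124, 36.0), (295, 125, 29.0), (296, 117, 35.0), (296, 118, 41.0), (296, 119, 33.0), (296, 120, 26.0), (296, 124, 30.0), (296, 125, 34.0), (297, 117, 38.0), (297, 118, 34.0), (297, 119, 35.0), (297, 124, 38.0), (297, 125, 29.0), (298, 119, 38.0), (298, 120, 32.0), (298, 125, 34.0), (299, 119, 39.0), (299, 120, 32.0), (299, 124, 34.0), (299, 125, 28.0), (300, 120, 35.0), (300, 121, 31.0), (300, 122, 34.0), (300, 123, 36.0), (300, 124, 33.0), (300, 125, 29.0), (301, 121, 33.0), (301, 122, 35.0), (301, 123, 34.0), (301, 124, 26.0)]
```

View pics/crops.png

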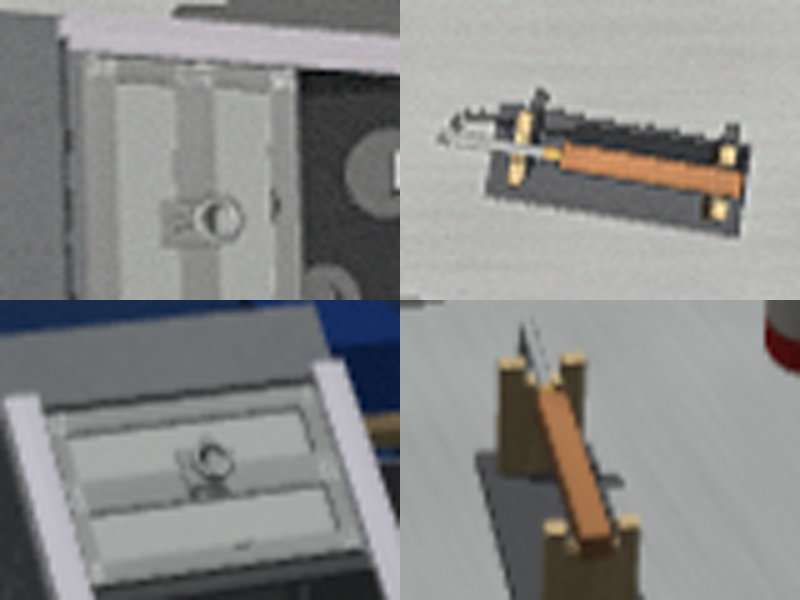

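The crops confirm ring and pole. The ring hole is at about (203.8,183.8) in the top view and (298,122) in the side view. The pole rod and hook go left to (445,135 in the crop), and the handle sits in both notches.

```bash
cat >> h.py <<'E'
from scipy.spatial.transform import Rotation as Ro
def cur():
    s=telemetry.get_state(); return Ro.from_euler('xyz',s['tool_rot']).as_matrix(),s['ee_pos'],s
def goal(R,p,quiet=0):
    "delta to target in present tool axes: shift mm, rotvec deg"
    R0,p0,s=cur(); d=R0.T@(np.asarray(p)-p0)*1000; w=np.degrees(Ro.from_matrix(R0.T@R).as_rotvec())
    print('shift mm',d.round(1),'world mm',((np.asarray(p)-p0)*1000).round(1),'turn deg (before-shift axes)',w.round(2)); 
    print(' shift in target axes',(R.T@(np.asarray(p)-p0)*1000).round(1))
def polerot(yaw,pitch=0,roll=0):
    "pole axes in world: x at yaw, pitched up"
    return Ro.from_euler('ZYX',[yaw,-pitch,roll],degrees=True).as_matrix()
def tool_from_pole(Rp,sgn):
    # tool x=-pole z, tool y=sgn*pole y
    x=-Rp[:,2];y=sgn*Rp[:,1]; return np.c_[x,y,np.cross(x,y)]
E
python3 - <<'E'
from h import *
import pickle
F=pickle.load(open('F0.pkl','rb'))
ring=tri([F['top'],F['side']],[(203.6,183.7),(297.7,121.6)]); print('ring',ring)
# residual
t=F['top']
print(onplane(t,[(203.6,183.7)],ring[2]),onplane(F['side'],[(297.7,121.6)],ring[2]))
# handle in top: mask-free minAreaRect axis at z=.084
c=np.array([354.9,198.6]);a=np.radians(10.49);e=np.array([np.cos(a),np.sin(a)])*18
q=onplane(t,[c-e,c+e,c],.084); print('handle',q.round(4),np.degrees(np.arctan2(*(q[0]-q[1])[[1,0]])), 'len',np.linalg.norm(q[0]-q[1]))
# rails: bright lilac pixels -> yaw
R0,p0,s=cur(); print(R0.round(3),p0)
for sg in(1,-1): goal(tool_from_pole(polerot(79.5),sg),[.522,-.2,.2])
# offset of cam in tool
Tw=F['wrist']['T']; print('cam in tool',(R0.T@(Tw[:3,3]-p0)).round(3),(R0.T@Tw[:3,:3]).round(3))
E
```

```text
ring [0.55613158 0.25337622 0.28238996]
[[0.55434864 0.25389441 0.28238996]] [[0.55790462 0.25282362 0.28238996]]
handle [[ 0.5336 -0.1548  0.084 ]
 [ 0.5117 -0.2788  0.084 ]
 [ 0.5227 -0.2168  0.084 ]] 80.00444101883853 len 0.12586520769585377
[[-0.001  0.391  0.92 ]
 [-0.001  0.92  -0.391]
 [-1.    -0.001 -0.   ]] [0.21491953 0.5059758  0.19225822]
shift mm [  -7.3 -529.7  558.7] world mm [ 307.1 -706.     7.7] turn deg (before-shift axes) [-1.0252e+02 -7.0000e-02  3.0000e-02]
 shift in target axes [  -7.7 -430.6 -638.2]
shift mm [  -7.3 -529.7  558.7] world mm [ 307.1 -706.     7.7] turn deg (before-shift axes) [7.748e+01 3.000e-02 6.000e-02]
 shift in target axes [ -7.7 430.6 638.2]
cam in tool [-0.182 -0.    -0.072] [[-0.    -0.282  0.959]
 [ 1.     0.     0.   ]
 [-0.     0.959  0.282]]
```

Call:
{"api": "move_arm", "payload": {
  "increments": [
    {"tx":-0.052},
    {"tx":-0.052},
    {"tx":-0.052},
    {"tx":-0.052},
    {"wx":9.7},
    {"wx":9.7},
    {"wx":9.7},
    {"wx":9.7},
    {"wx":9.7},
    {"wx":9.7}
  ]
}}

```text
invalid input
```

Call:
{"api": "move_arm", "payload": {
  "increments": [
    {"wx":9.7},
    {"wx":9.7},
    {"ty":0.05,"tz":0.03},
    {"ty":0.05,"tz":0.03},
    {"ty":0.05,"tz":0.03},
    {"ty":0.05,"tz":0.03},
    {"ty":0.05,"tz":0.03},
    {"ty":0.05,"tz":0.03},
    {"ty":0.05,"tz":0.03},
    {"tz":0.03}
  ]
}}

```text
invalid input
```

```bash
python3 - <<'E'
from h import *
import pickle
f=grab('wrist');pickle.dump(f,open('FA.pkl','wb'));save(f,'wA')
R,p,s=cur();print(R.round(3),p,s['joint_pos'].round(2),s['time_s'])
E
```

```text
[[-0.001  0.391  0.92 ]
 [-0.001  0.92  -0.391]
 [-1.    -0.001 -0.   ]] [0.21497344 0.50604486 0.19233952] [ 0.95  0.38  1.3   0.    1.46 -0.22] 0.2
```

View pics/wA.png

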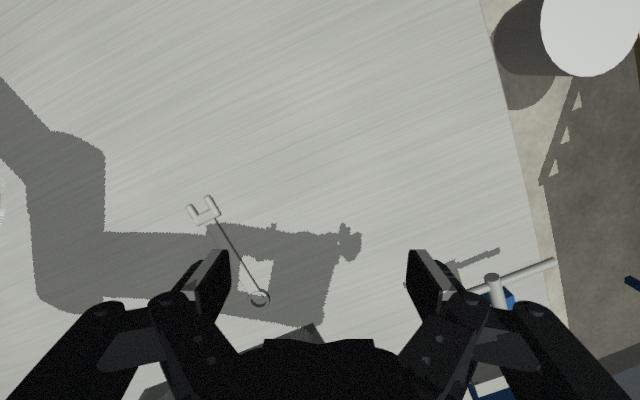

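The picture is still from the start pose: the fingers frame the bottom at rows 250-400, with the small wrench at (230,240). The moves were refused, so I'll give full rows.

Call:
{"api": "move_arm", "payload": {
  "increments": [
    {"gripper":0.085,"tx":-0.052,"ty":0,"tz":0,"wx":0,"wy":0,"wz":0},
    {"gripper":0.085,"tx":-0.052,"ty":0,"tz":0,"wx":0,"wy":0,"wz":0},
    {"gripper":0.085,"tx":-0.052,"ty":0,"tz":0,"wx":0,"wy":0,"wz":0},
    {"gripper":0.085,"tx":-0.052,"ty":0,"tz":0,"wx":0,"wy":0,"wz":0},
    {"gripper":0.085,"tx":0,"ty":0,"tz":0,"wx":9.7,"wy":0,"wz":0},
    {"gripper":0.085,"tx":0,"ty":0,"tz":0,"wx":9.7,"wy":0,"wz":0},
    {"gripper":0.085,"tx":0,"ty":0,"tz":0,"wx":9.7,"wy":0,"wz":0},
    {"gripper":0.085,"tx":0,"ty":0,"tz":0,"wx":9.7,"wy":0,"wz":0},
    {"gripper":0.085,"tx":0,"ty":0,"tz":0,"wx":9.7,"wy":0,"wz":0},
    {"gripper":0.085,"tx":0,"ty":0,"tz":0,"wx":9.7,"wy":0,"wz":0}
  ]
}}

```text
time_s: 1.45
ee_pos: [0.2151, 0.5062, 0.4005]
tool_rot: [-0.692, 1.57, -2.115]
contact_force: [0.7, 0.1, 0.3]
finger_gap: 0.998
```

Call:
{"api": "move_arm", "payload": {
  "increments": [
    {"gripper":0.085,"tx":0,"ty":0,"tz":0,"wx":9.7,"wy":0,"wz":0},
    {"gripper":0.085,"tx":0,"ty":0,"tz":0,"wx":9.7,"wy":0,"wz":0},
    {"gripper":0.085,"tx":0,"ty":0.05,"tz":0.03,"wx":0,"wy":0,"wz":0},
    {"gripper":0.085,"tx":0,"ty":0.05,"tz":0.03,"wx":0,"wy":0,"wz":0},
    {"gripper":0.085,"tx":0,"ty":0.05,"tz":0.03,"wx":0,"wy":0,"wz":0},
    {"gripper":0.085,"tx":0,"ty":0.05,"tz":0.03,"wx":0,"wy":0,"wz":0},
    {"gripper":0.085,"tx":0,"ty":0.05,"tz":0.03,"wx":0,"wy":0,"wz":0},
    {"gripper":0.085,"tx":0,"ty":0.05,"tz":0.03,"wx":0,"wy":0,"wz":0},
    {"gripper":0.085,"tx":0,"ty":0.05,"tz":0.03,"wx":0,"wy":0,"wz":0},
    {"gripper":0.085,"tx":0,"ty":0,"tz":0.03,"wx":0,"wy":0,"wz":0}
  ]
}}

```text
time_s: 2.7
ee_pos: [0.5174, 0.2035, 0.3981]
tool_rot: [-1.16, 1.567, -2.918]
contact_force: [0.2, 0.2, 0.8]
finger_gap: 0.997
```

```bash
python3 - <<'E'
from h import *
import pickle
f=grab('wrist');pickle.dump(f,open('FA.pkl','wb'));save(f,'wA')
R,p,s=cur();print(R.round(3),p,s['joint_pos'].round(2),s['time_s'])
E
```

```text
[[-0.002  0.982 -0.188]
 [-0.001 -0.188 -0.982]
 [-1.    -0.002  0.002]] [0.51581437 0.2015536  0.39969727] [ 0.16  0.34  0.78 -0.    2.02  0.35] 2.75
```

Call:
{"api": "move_arm", "payload": {
  "increments": [
    {"gripper":0.085,"tx":0,"ty":0.06,"tz":0,"wx":0,"wy":0,"wz":0},
    {"gripper":0.085,"tx":0,"ty":0.03,"tz":0,"wx":0,"wy":0,"wz":0},
    {"gripper":0.085,"tx":0,"ty":0,"tz":0,"wx":0,"wy":0,"wz":0}
  ]
}}

```text
time_s: 3.12
ee_pos: [0.6048, 0.1888, 0.3985]
tool_rot: [-1.269, 1.568, -3.027]
contact_force: [-0.5, -0.2, 0.1]
finger_gap: 0.998
```

```bash
python3 - <<'E'
from h import *
import pickle
f=grab('wrist');pickle.dump(f,open('FB.pkl','wb'));save(f,'wB')
a=cv2.imread('pics/wA.png');b=cv2.imread('pics/wB.png')
cv2.imwrite('pics/AB.png',np.vstack([a[:300],b[:300]]))
R,p,s=cur();print(R.round(3),p,s['joint_pos'].round(2),s['time_s'])
E
```

```text
[[-0.002  0.983 -0.185]
 [-0.    -0.185 -0.983]
 [-1.    -0.002  0.   ]] [0.60366898 0.18930112 0.39972507] [0.12 0.53 0.47 0.   2.14 0.3 ] 3.175
```

View pics/AB.png

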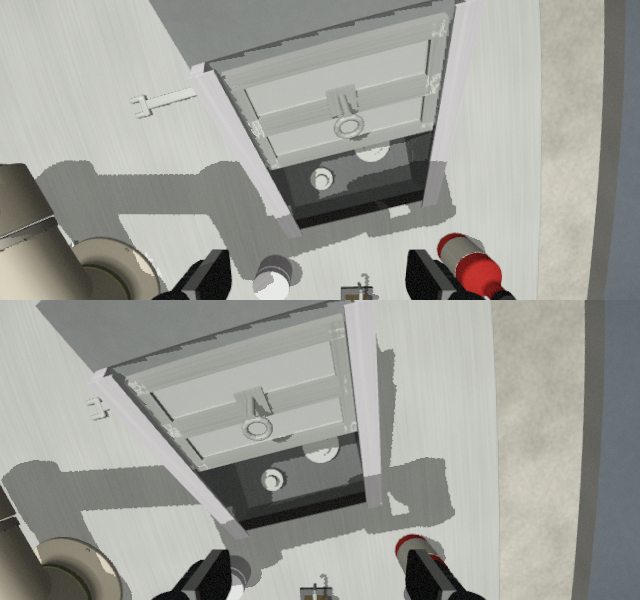

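Views A and B show the ring clearly, at about (349,126) in A and (257,128) in B. Next I fit its ellipse, the slope plane and the rail direction.

```bash
python3 - <<'E'
from h import *
import pickle
fs=[pickle.load(open(n,'rb')) for n in('FA.pkl','FB.pkl')]
cs=[]
for f,c in zip(fs,[(349,126),(257,128)]):
    P=pts(f);u,v=c
    # ring neighbourhood
    W=slice(v-90,v+60),slice(u-130,u+110)
    q=P[W].reshape(-1,3); 
    px=f['pixels'].astype(int)
    lil=(px[...,2]-px[...,1]>8)&(px[...,1]>150)&(P[...,2]>.08)&(P[...,2]<.4)&(P[...,1]>0)&(P[...,1]<.5)
    rp=P[lil]; print('rail px',len(rp),rp.min(0).round(3),rp.max(0).round(3))
    n_,lab,st,_=cv2.connectedComponentsWithStats(lil.astype(np.uint8))
    for k in range(1,n_):
        if st[k,4]>300:
            r=P[(lab==k)&lil]; c0=np.median(r,0); d=np.linalg.svd(r-r.mean(0))[2][0]; d*=np.sign(d[1])
            print('  rail ctr',r.mean(0).round(3),'ends',r[r[:,1].argmin()].round(3),r[r[:,1].argmax()].round(3),'yaw',np.degrees(np.arctan2(d[1],d[0])).round(2),'pitch',np.degrees(np.arcsin(d[2])).round(2))
    # ring: local depth relief
    rr=P[v-14:v+15,u-18:u+19]; med=np.median(q,0)
    nn=np.array([.035,-.642,.766]) 
    h=P@nn; base=np.median(h[W][(P[W][...,2]>.15)&(P[W][...,2]<.35)]); 
    m=np.zeros(h.shape,np.uint8); m[v-16:v+17,u-20:u+21]=((h-base>.033)[v-16:v+17,u-20:u+21]); 
    cn=max(cv2.findContours(m,0,1)[0],key=cv2.contourArea)
    hull=cv2.convexHull(cn); e=cv2.fitEllipse(hull); 
    print('base',base,'ring px',m.sum(),e,'bbox',cv2.boundingRect(cn)); 
    ip=P[m>0]; print('  depth ctr',ip.mean(0).round(4),'h',(ip@nn-base).mean().round(4))
    cs.append(e[0])
print(cs,'tri',tri(fs,cs).round(4), onplane(fs[0],[cs[0]],.29),onplane(fs[1],[cs[1]],.29))
f=fs[0]
cv2.imwrite('pics/ringc.png',np.hstack([cv2.resize(f['pixels'][c[1]-30:c[1]+30,c[0]-40:c[0]+40,::-1],None,fx=5,fy=5,interpolation=cv2.INTER_NEAREST) for f,c in zip(fs,[(349,126),(257,128)])]))
E
```

```text
Traceback (most recent call last):
ValueError: zero-size array to reduction operation minimum which has no identity
```

```bash
cat > r.py <<'E'
from h import *
import pickle
fs=[pickle.load(open(n,'rb')) for n in('FA.pkl','FB.pkl')]
cs=[]
print(fs[0]['pixels'][[110,150,60],[218,243,456]].tolist(), pts(fs[0])[[110,150,60],[218,243,456]].round(3).tolist())
for f,c in zip(fs,[(349,126),(257,128)]):
    P=pts(f);u,v=c
    W=slice(v-90,v+60),slice(u-130,u+110)
    px=f['pixels'].astype(int)
    lil=(px[...,2]-px[...,1]>5)&(px[...,0]-px[...,1]>0)&(px[...,1]>130)&(P[...,2]>.08)&(P[...,2]<.4)&(P[...,1]>0)&(P[...,1]<.5)
    n_,lab,st,_=cv2.connectedComponentsWithStats(lil.astype(np.uint8))
    for k in range(1,n_):
        if st[k,4]>300:
            r=P[(lab==k)&lil]; d=np.linalg.svd(r-r.mean(0))[2][0]; d*=np.sign(d[1])
            print('  rail ctr',r.mean(0).round(3),'ends',r[r[:,1].argmin()].round(3),r[r[:,1].argmax()].round(3),'yaw',np.degrees(np.arctan2(d[1],d[0])).round(2),'pitch',np.degrees(np.arcsin(d[2])).round(2))
    nn=np.array([.035,-.642,.766]) 
    h=P@nn; base=np.median(h[W][(P[W][...,2]>.2)&(P[W][...,2]<.35)])
    m=np.zeros(h.shape,np.uint8); B=slice(v-16,v+17),slice(u-20,u+21); m[B]=(h-base>.03)[B]
    cn=max(cv2.findContours(m,0,1)[0],key=cv2.contourArea)
    e=cv2.fitEllipse(cv2.convexHull(cn))
    print('base',base,'ring px',m.sum(),e,'bbox',cv2.boundingRect(cn)); 
    ip=P[m>0]; print('  depth ctr',ip.mean(0).round(4),'h',(ip@nn-base).mean().round(4))
    cs.append(e[0])
print(cs,'tri',tri(fs,cs).round(4), onplane(fs[0],[cs[0]],.29),onplane(fs[1],[cs[1]],.29))
cv2.imwrite('pics/ringc.png',np.hstack([cv2.resize(f['pixels'][c[1]-30:c[1]+30,c[0]-40:c[0]+40,::-1],None,fx=5,fy=5,interpolation=cv2.INTER_NEAREST) for f,c in zip(fs,[(349,126),(257,128)])]))
E
python3 r.py
```

```text
[[209, 206, 206], [208, 207, 207], [208, 207, 207]] [[0.44, 0.292, 0.294], [0.443, 0.249, 0.257], [0.663, 0.295, 0.284]]
base 0.042619335381004875 ring px 421 ((348.47735595703125, 124.88706970214844), (27.323421478271484, 29.883230209350586), 48.56825637817383) bbox (334, 110, 30, 29)
  depth ctr [0.5561 0.2552 0.2873] h 0.0331
base 0.0425296086993701 ring px 446 ((256.1454772949219, 126.54954528808594), (26.98270034790039, 32.241336822509766), 116.1432876586914) bbox (242, 113, 31, 28)
  depth ctr [0.5574 0.2552 0.2885] h 0.0342
[(348.47735595703125, 124.88706970214844), (256.1454772949219, 126.54954528808594)] tri [0.5564 0.2557 0.284 ] [[0.55584512 0.25585347 0.29      ]] [[0.55766788 0.25590367 0.29      ]]
```

View pics/ringc.png

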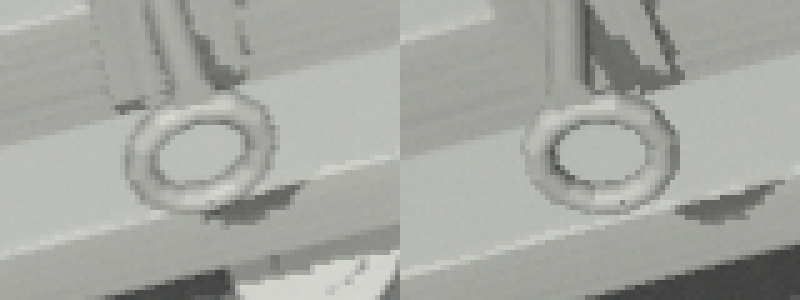

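Ring centre read off the crops: A (348.5,126.1), B (256.5,128.2). The earlier ellipse fits were pulled uphill by the post.

```bash
cat > r2.py <<'E'
from h import *
import pickle
fs=[pickle.load(open(n,'rb')) for n in('FA.pkl','FB.pkl')]
cs=[(348.5,126.1),(256.5,128.2)]
X=tri(fs,cs);print('tri',X.round(4))
for f in fs:
    K=f['mtx'];c=np.linalg.inv(f['T'])@np.r_[X,1];x=c[:2]/c[2];x*=1+f['k1']*(x@x);print('reproj',(x*[K[0,0],K[1,1]]+K[:2,2]).round(2))
for f,poly,c in zip(fs,[[(218,80),(446,18),(432,128),(278,165)],[(118,72),(340,18),(350,128),(205,168)]],cs):
    P=pts(f);m=np.zeros(P.shape[:2],np.uint8);cv2.fillPoly(m,[np.array(poly)],1)
    u0,v0=map(int,c);m[v0-50:v0+22,u0-26:u0+26]=0
    q=P[m>0];c0=np.median(q,0)
    for _ in range(15):
        n=np.linalg.svd(q-q.mean(0),full_matrices=False)[2][2];n*=np.sign(n[2]);h=(q-q.mean(0))@n;q=q[abs(h)<max(.003,2*h.std())] 
    print('plane n',n.round(4),'tilt',np.degrees(np.arccos(n[2])).round(2),'yaw',np.degrees(np.arctan2(-n[1],-n[0])).round(2),len(q),'std mm',(h.std()*1e3).round(2),'ring off',((X-q.mean(0))@n).round(4))
    r=[];
    for a in np.linspace(0,2*np.pi,24,False):
        u,v=c[0]+12.2*np.cos(a),c[1]+9.6*np.sin(a); r.append(P[int(round(v)),int(round(u))])
    r=np.array(r);k=abs((r-X)@n)<.012;print('annulus depth mean',r[k].mean(0).round(4),k.sum(),'h vs X',((r[k]-X)@n).mean().round(4))
    # window edges: sides & level edges in 3D via plane
    d=rays(f,poly)@f['T'][:3,:3].T;o=f['T'][:3,3]; t=((q.mean(0)-o)@n)/(d@n);C=o+d*t[:,None];print('corners',C.round(3).tolist())
    for a,b in((0,1),(3,2)): e=C[b]-C[a];print('level edge yaw+90',np.degrees(np.arctan2(e[1],e[0])).round(2)+90,np.linalg.norm(e).round(3))
E
python3 r2.py
```

```text
tri [0.5562 0.2543 0.2833]
reproj [348.5  126.13]
reproj [256.5  128.17]
plane n [ 0.0384 -0.6482  0.7605] tilt 40.49 yaw 93.39 16199 std mm 2.75 ring off 0.0324
annulus depth mean [0.556  0.2543 0.2855] 24 h vs X 0.0016
corners [[0.449, 0.317, 0.299], [0.651, 0.329, 0.3], [0.66, 0.23, 0.214], [0.47, 0.22, 0.216]]
level edge yaw+90 93.57 0.202
level edge yaw+90 92.86 0.19
plane n [ 0.0386 -0.6486  0.7602] tilt 40.52 yaw 93.4 17207 std mm 2.74 ring off 0.0325
annulus depth mean [0.5566 0.2541 0.2855] 24 h vs X 0.0017
corners [[0.453, 0.325, 0.307], [0.65, 0.33, 0.3], [0.651, 0.233, 0.218], [0.467, 0.219, 0.215]]
level edge yaw+90 91.29 0.197
level edge yaw+90 94.47 0.184
```

Call:
{"api": "move_arm", "payload": {
  "increments": [
    {"gripper":0.085,"tx":0,"ty":0,"tz":0.055,"wx":0,"wy":0,"wz":0},
    {"gripper":0.085,"tx":0,"ty":0,"tz":0.055,"wx":0,"wy":0,"wz":0},
    {"gripper":0.085,"tx":0,"ty":0,"tz":0.055,"wx":0,"wy":0,"wz":0},
    {"gripper":0.085,"tx":0,"ty":0,"tz":0.055,"wx":0,"wy":0,"wz":0},
    {"gripper":0.085,"tx":0,"ty":0,"tz":0.055,"wx":0,"wy":0,"wz":0},
    {"gripper":0.085,"tx":0,"ty":0,"tz":0.055,"wx":0,"wy":0,"wz":0},
    {"gripper":0.085,"tx":0.06,"ty":0,"tz":0.055,"wx":0,"wy":0,"wz":0},
    {"gripper":0.085,"tx":0.06,"ty":0,"tz":0,"wx":0,"wy":0,"wz":0},
    {"gripper":0.085,"tx":0.06,"ty":-0.05,"tz":0,"wx":0,"wy":0,"wz":0},
    {"gripper":0.085,"tx":0,"ty":0,"tz":0,"wx":0,"wy":0,"wz":0}
  ]
}}

```text
time_s: 4.42
ee_pos: [0.4887, -0.1648, 0.2414]
tool_rot: [-1.946, 1.555, 2.581]
contact_force: [0.7, 0.0, 1.7]
finger_gap: 0.994
```

```bash
python3 - <<'E'
from h import *
import pickle
f=grab('wrist');pickle.dump(f,open('FC.pkl','wb'));save(f,'wC')
R,p,s=cur();print(R.round(3),p,s['joint_pos'].round(2),s['time_s'])
E
```

```text
[[-0.003  0.983 -0.184]
 [ 0.002 -0.184 -0.983]
 [-1.    -0.003 -0.001]] [ 0.49307087 -0.16728423  0.24599906] [-0.55  0.3   1.27  0.    1.58 -0.37] 4.475
```

Call:
{"api": "move_arm", "payload": {
  "increments": [
    {"gripper":0.085,"tx":0,"ty":0.06,"tz":0,"wx":0,"wy":0,"wz":0},
    {"gripper":0.085,"tx":0,"ty":0.02,"tz":0,"wx":0,"wy":0,"wz":0},
    {"gripper":0.085,"tx":0,"ty":0,"tz":0,"wx":0,"wy":0,"wz":0}
  ]
}}

```text
time_s: 4.85
ee_pos: [0.5762, -0.1842, 0.2486]
tool_rot: [1.265, 1.565, -0.49]
contact_force: [0.2, 0.4, 0.5]
finger_gap: 0.996
```

```bash
python3 - <<'E'
from h import *
import pickle
f=grab('wrist');pickle.dump(f,open('FD.pkl','wb'));save(f,'wD')
a=cv2.imread('pics/wC.png');b=cv2.imread('pics/wD.png')
cv2.imwrite('pics/CD.png',np.vstack([a[:300],b[:300]]))
R,p,s=cur();print(R.round(3),p,s['joint_pos'].round(2),s['time_s'])
for n in 'CD':
    f=pickle.load(open(f'F{n}.pkl','rb'));P=pts(f)
    hsv=cv2.cvtColor(f['pixels'],cv2.COLOR_RGB2HSV)
    m=((hsv[...,0]>4)&(hsv[...,0]<20)&(hsv[...,1]>140)&(hsv[...,2]>90)&(P[...,2]>.05)&(P[...,2]<.1)).astype(np.uint8)
    k=max(cv2.findContours(m,0,1)[0],key=cv2.contourArea);r=cv2.minAreaRect(k);bp=cv2.boxPoints(r)
    print(n,r,bp.round(1).tolist()); q=onplane(f,bp,.084);print(q[:,:2].round(4).tolist(),'ctr',q.mean(0).round(4),[np.linalg.norm(q[i]-q[i-1]).round(4) for i in range(4)])
    mm=np.zeros_like(m);cv2.drawContours(mm,[k],-1,1,-1);mm=cv2.erode(mm,np.ones((5,5)));z=P[mm>0];z=z[abs(z[:,2]-np.median(z[:,2]))<.006]; d=np.linalg.svd(z-z.mean(0),full_matrices=False)[2][0];d*=np.sign(d[1]);print('top z',np.median(z[:,2]).round(4),'yaw',np.degrees(np.arctan2(d[1],d[0])).round(2),'pitch',np.degrees(np.arcsin(d[2])).round(2))
E
```

```text
[[ 0.004  0.983 -0.183]
 [-0.002 -0.183 -0.983]
 [-1.     0.004  0.001]] [ 0.57517135 -0.18400301  0.24853121] [-0.51  0.45  1.03 -0.    1.66 -0.32] 4.9
C ((357.5, 196.49996948242188), (13.872306823730469, 93.03052520751953), 0.7252242565155029) [[350.0, 242.89999389648438], [351.20001220703125, 149.89999389648438], [365.0, 150.10000610351562], [363.79998779296875, 243.10000610351562]]
[[0.5094, -0.2532], [0.5283, -0.1416], [0.5435, -0.1445], [0.5261, -0.2564]] ctr [ 0.5268 -0.1989  0.084 ] [np.float64(0.017), np.float64(0.1132), np.float64(0.0155), np.float64(0.1133)]
top z 0.0844 yaw 81.23 pitch -0.06
D ((278.5812072753906, 181.13706970214844), (72.74323272705078, 14.249410629272461), 85.91438293457031) [[268.8999938964844, 145.39999389648438], [283.1000061035156, 144.39999389648438], [288.29998779296875, 216.89999389648438], [274.1000061035156, 217.89999389648438]]
[[0.5278, -0.1414], [0.544, -0.1433], [0.5314, -0.2302], [0.514, -0.2283]] ctr [ 0.5293 -0.1858  0.084 ] [np.float64(0.088), np.float64(0.0163), np.float64(0.0878), np.float64(0.0175)]
top z 0.0844 yaw 79.78 pitch -0.73
```

View pics/CD.png

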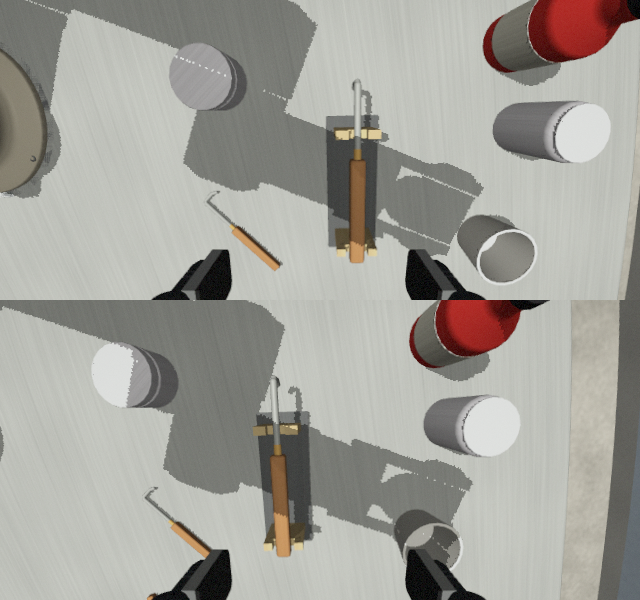

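C and D show the pole in its rest: wooden handle from about (357,159) to (357,263) in C and (279,155) to (284,256) in D, with the hook end near (357,82) in C. The mask lost the shaded part and took in the brass collar, so I'll redo it.

```bash
python3 - <<'E'
from h import *
import pickle
F={n:pickle.load(open(f'F{n}.pkl','rb')) for n in 'CD'}
E={}
for n,(a,b) in {'C':((357.6,159),(357,263)),'D':((278.5,155.5),(284,256))}.items():
    f=F[n];a,b=np.array(a),np.array(b);e=(b-a)/np.linalg.norm(b-a);px=f['pixels']
    col=[]
    for t in np.arange(-16,125,2):
        u,v=a+e*t; col.append((int(t),px[int(round(v)),int(round(u))].tolist()))
    print(n,[c for c in col if -16<=c[0]<6 or c[0]>90])
    # cross-sections: red dominance width
    w=[]
    for t in np.arange(10,95,5):
        c=a+e*t;row=px[int(round(c[1])),int(c[0])-16:int(c[0])+17].astype(int);k=np.where((row[:,0]-row[:,2]>35))[0]
        w.append((t,k.min()+int(c[0])-16,k.max()+int(c[0])-16))
    print([tuple(map(int,x)) for x in w])
Cs=[(357.6,159),(357,263)];Ds=[(278.5,155.5),(284,256)]
for c,d in zip(Cs,Ds): print('tri',tri([F['C'],F['D']],[c,d]).round(4), onplane(F['C'],[c],.084).round(4),onplane(F['D'],[d],.084).round(4))
print('rod end', tri([F['C'],F['D']],[(357.5,82),(275.5,78)]).round(4))
E
```

```text
C [(-16, [129, 130, 123]), (-14, [127, 130, 124]), (-12, [128, 129, 124]), (-10, [145, 124, 91]), (-8, [154, 123, 69]), (-6, [154, 122, 68]), (-4, [154, 122, 67]), (-2, [155, 123, 69]), (0, [140, 110, 61]), (2, [113, 80, 48]), (4, [131, 94, 59]), (92, [202, 154, 101]), (94, [201, 154, 100]), (96, [200, 152, 100]), (98, [200, 150, 97]), (100, [201, 152, 99]), (102, [202, 154, 101]), (104, [187, 178, 167]), (106, [194, 196, 189]), (108, [192, 194, 188]), (110, [192, 195, 187]), (112, [192, 194, 187]), (114, [192, 193, 186]), (116, [191, 194, 187]), (118, [191, 193, 187]), (120, [193, 196, 187]), (122, [193, 197, 190]), (124, [192, 195, 188])]
[(10, 350, 365), (15, 350, 365), (20, 350, 365), (25, 350, 365), (30, 350, 364), (35, 350, 364), (40, 350, 364), (45, 350, 364), (50, 350, 364), (55, 350, 364), (60, 350, 364), (65, 350, 364), (70, 350, 364), (75, 350, 364), (80, 348, 364), (85, 344, 367), (90, 341, 373)]
D [(-16, [115, 117, 112]), (-14, [114, 117, 110]), (-12, [126, 118, 106]), (-10, [147, 117, 64]), (-8, [149, 118, 64]), (-6, [152, 121, 67]), (-4, [154, 122, 66]), (-2, [148, 118
[... 246 characters left out ...]
86]), (108, [191, 192, 186]), (110, [190, 192, 185]), (112, [190, 192, 185]), (114, [189, 191, 183]), (116, [189, 191, 184]), (118, [190, 193, 187]), (120, [192, 195, 187]), (122, [193, 194, 188]), (124, [192, 194, 187])]
[(10, 271, 285), (15, 271, 285), (20, 271, 285), (25, 272, 286), (30, 272, 286), (35, 272, 286), (40, 273, 287), (45, 273, 287), (50, 273, 287), (55, 274, 287), (60, 274, 288), (65, 274, 288), (70, 274, 290), (75, 274, 289), (80, 275, 289), (85, 270, 294), (90, 267, 299)]
tri [ 0.5346 -0.1554  0.0735] [[ 0.5339 -0.153   0.084 ]] [[ 0.5361 -0.1547  0.084 ]]
tri [ 0.5141 -0.2828  0.0812] [[ 0.5139 -0.2818  0.084 ]] [[ 0.5149 -0.2808  0.084 ]]
rod end [ 0.5488 -0.0699  0.0637]
```

```bash
python3 - <<'E'
from h import *
goal(tool_from_pole(polerot(80.5),-1),[.524,-.219,.12])
E
```

```text
shift mm [128.4 -44.4  43.6] world mm [ -51.2  -35.  -128.5] turn deg (before-shift axes) [-1.06  0.08 -0.23]
 shift in target axes [128.5 -44.7  43. ]
```

Call:
{"api": "move_arm", "payload": {
  "increments": [
    {"gripper":0.085,"tx":0,"ty":0,"tz":0,"wx":-1.06,"wy":0.08,"wz":-0.23},
    {"gripper":0.085,"tx":0.04,"ty":-0.0447,"tz":0.043,"wx":0,"wy":0,"wz":0},
    {"gripper":0.085,"tx":0.045,"ty":0,"tz":0,"wx":0,"wy":0,"wz":0},
    {"gripper":0.085,"tx":0.043,"ty":0,"tz":0,"wx":0,"wy":0,"wz":0},
    {"gripper":0.085,"tx":0,"ty":0,"tz":0,"wx":0,"wy":0,"wz":0},
    {"gripper":0.085,"tx":0,"ty":0,"tz":0,"wx":0,"wy":0,"wz":0}
  ]
}}

```text
time_s: 5.65
ee_pos: [0.531, -0.2139, 0.1272]
tool_rot: [-1.55, 1.57, 2.996]
contact_force: [-0.1, -0.6, 0.9]
finger_gap: 0.993
```

```bash
python3 - <<'E'
from h import *
goal(tool_from_pole(polerot(80.5),-1),[.524,-.219,.0565])
f=grab('wrist')
px=f['pixels'].astype(int); hsv=cv2.cvtColor(f['pixels'],cv2.COLOR_RGB2HSV)
# where is the handle between the fingers
P=pts(f)
for v in(170,200,230,260,290):
    k=np.where((px[v,250:390,0]-px[v,250:390,2]>50))[0]+250; print(v,(k.min(),k.max(),len(k)) if len(k) else None)
R,p,s=cur(); K=f['mtx']
for d in(-.06,-.04,-.02,0): # project pole axis top
    w=np.r_[np.array([.524,-.219,.084])+polerot(80.5)[:,0]*-d,1];c=np.linalg.inv(f['T'])@w;x=c[:2]/c[2];x*=1+f['k1']*(x@x);print(d,(x*[K[0,0],K[1,1]]+K[:2,2]).round(1))
E
```

```text
shift mm [70.7 -6.   6.2] world mm [ -7.   -5.1 -70.7] turn deg (before-shift axes) [-0.04  0.    0.05]
 shift in target axes [70.7 -6.1  6.2]
170 (np.int64(299), np.int64(320), 22)
200 (np.int64(300), np.int64(320), 21)
230 (np.int64(300), np.int64(321), 22)
260 (np.int64(297), np.int64(326), 29)
290 None
-0.06 [309.8 135.7]
-0.04 [310.  162.7]
-0.02 [310.2 188.4]
0 [310.4 213. ]
```

Call:
{"api": "move_arm", "payload": {
  "increments": [
    {"gripper":0.085,"tx":0.0,"ty":-0.006,"tz":0.006,"wx":0,"wy":0,"wz":0},
    {"gripper":0.085,"tx":0.02,"ty":0,"tz":0,"wx":0,"wy":0,"wz":0},
    {"gripper":0.085,"tx":0.02,"ty":0,"tz":0,"wx":0,"wy":0,"wz":0},
    {"gripper":0.085,"tx":0.015,"ty":0,"tz":0,"wx":0,"wy":0,"wz":0},
    {"gripper":0.085,"tx":0.01,"ty":0,"tz":0,"wx":0,"wy":0,"wz":0},
    {"gripper":0.085,"tx":0.005,"ty":0,"tz":0,"wx":0,"wy":0,"wz":0},
    {"gripper":0.085,"tx":0,"ty":0,"tz":0,"wx":0,"wy":0,"wz":0},
    {"gripper":0.085,"tx":0,"ty":0,"tz":0,"wx":0,"wy":0,"wz":0}
  ]
}}

```text
time_s: 6.7
ee_pos: [0.5233, -0.2183, 0.0554]
tool_rot: [-1.877, 1.568, 2.669]
contact_force: [-0.6, -0.3, 0.5]
finger_gap: 0.995
```

```bash
python3 - <<'E'
from h import *
goal(tool_from_pole(polerot(80.5),-1),[.524,-.219,.0565])
E
```

```text
shift mm [-1.1  0.8  0.5] world mm [ 0.7 -0.7  1.1] turn deg (before-shift axes) [-0.06 -0.06  0.18]
 shift in target axes [-1.1  0.8  0.5]
```

Call:
{"api": "move_arm", "payload": {
  "increments": [
    {"gripper":0.03,"tx":-0.001,"ty":0.0008,"tz":0,"wx":0,"wy":0,"wz":0},
    {"gripper":0.03,"tx":0,"ty":0,"tz":0,"wx":0,"wy":0,"wz":0},
    {"gripper":0.01,"tx":0,"ty":0,"tz":0,"wx":0,"wy":0,"wz":0},
    {"gripper":0.01,"tx":0,"ty":0,"tz":0,"wx":0,"wy":0,"wz":0},
    {"gripper":0.01,"tx":0,"ty":0,"tz":0,"wx":0,"wy":0,"wz":0},
    {"gripper":0.01,"tx":0,"ty":0,"tz":0,"wx":0,"wy":0,"wz":0},
    {"gripper":0.01,"tx":0,"ty":0,"tz":0,"wx":0,"wy":0,"wz":0},
    {"gripper":0.01,"tx":0,"ty":0,"tz":0,"wx":0,"wy":0,"wz":0}
  ],
  "squeeze": 80
}}

```text
time_s: 7.7
ee_pos: [0.5238, -0.2183, 0.0559]
tool_rot: [-1.919, 1.566, 2.626]
contact_force: [0.9, 0.8, 0.6]
finger_gap: 0.118
```

```bash
python3 - <<'E'
from h import *
R,p,s=cur();print(repr(R.round(4)),p,s)
np.savez('grasp.npz',R=R,p=p)
E
```

```text
array([[-0.0038,  0.9861, -0.1661],
       [ 0.0021, -0.1661, -0.9861],
       [-1.    , -0.0041, -0.0015]]) [ 0.52379459 -0.21828687  0.0558671 ] {'time_s': 7.7, 'joint_pos': array([-6.03224686e-01,  5.44982789e-01,  1.44703148e+00, -4.14992114e-04,
        1.15387778e+00, -4.36177458e-01]), 'joint_vel': array([-0.00020825,  0.00036092,  0.00044192,  0.00156365, -0.00014632,
       -0.00086372]), 'tau': array([-1.20438934e-03, -4.92973816e+01, -1.90390903e+01, -1.20406214e-03,
        1.27440289e-02, -7.37622912e-06]), 'ee_pos': array([ 0.52379459, -0.21828687,  0.0558671 ]), 'tool_rot': array([-1.91911452,  1.56648025,  2.6263961 ]), 'contact_force': array([0.87212997, 0.75431169, 0.5555538 ]), 'wrist_torque': array([-0.04772722,  0.03907305,  0.03192086]), 'finger_gap': 0.11806913331652943}
```

```bash
python3 - <<'E'
from h import *
f=grab('wrist');s=grab('side');w=f['pixels'][130:400,200:440,::-1]
cv2.imwrite('pics/g1.png',np.hstack([cv2.resize(w,None,fx=1.6,fy=1.6),cv2.resize(s['pixels'][200:308,270:398,::-1],(512,432))])[:,:800]);print(telemetry.get_state()['finger_gap'])
E
```

```text
0.11649604794399254
```

View pics/g1.png

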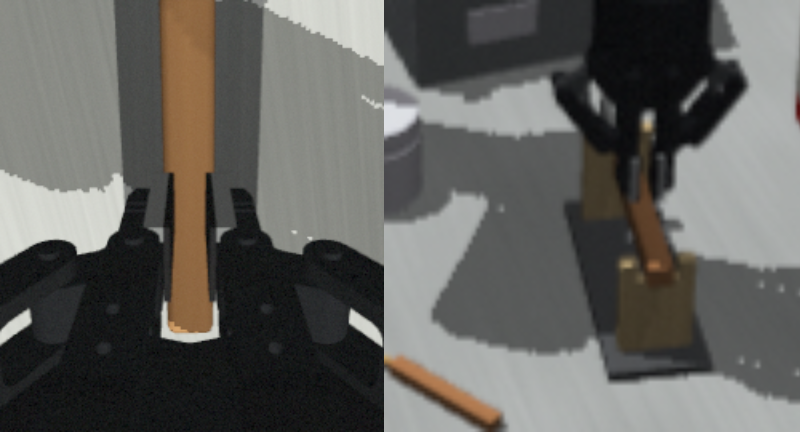

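The picture shows the handle between both pads, well centred. The gap reading equals the command, so I'll close further to be sure it's squeezed.

Call:
{"api": "move_arm", "payload": {
  "increments": [
    {"gripper":0.0,"tx":0,"ty":0,"tz":0,"wx":0,"wy":0,"wz":0},
    {"gripper":0.0,"tx":0,"ty":0,"tz":0,"wx":0,"wy":0,"wz":0},
    {"gripper":0.0,"tx":0,"ty":0,"tz":0,"wx":0,"wy":0,"wz":0},
    {"gripper":0.0,"tx":0,"ty":0,"tz":0,"wx":0,"wy":0,"wz":0}
  ],
  "squeeze": 80
}}

```text
time_s: 8.3
ee_pos: [0.5238, -0.2183, 0.0559]
tool_rot: [-1.913, 1.567, 2.633]
contact_force: [0.1, -0.1, -0.2]
finger_gap: -0.002
```

```bash
python3 - <<'E'
from h import *
f=grab('wrist');w=f['pixels'][130:400,200:440,::-1]
P=pts(f);print('z along col 320 rows 150-350',[(v,P[v,310].round(3).tolist()) for v in range(150,350,15)])
print('row 250',[(u,P[250,u].round(3).tolist()) for u in range(270,360,6)])
cv2.imwrite('pics/g2.png',cv2.resize(w,None,fx=2,fy=2))
E
```

```text
z along col 320 rows 150-350 [(150, [0.529, -0.166, 0.085]), (165, [0.527, -0.174, 0.085]), (180, [0.526, -0.181, 0.085]), (195, [0.525, -0.189, 0.085]), (210, [0.523, -0.198, 0.085]), (225, [0.522, -0.206, 0.084]), (240, [0.522, -0.208, 0.101]), (255, [0.522, -0.208, 0.117]), (270, [0.523, -0.208, 0.13]), (285, [0.523, -0.207, 0.143]), (300, [0.523, -0.208, 0.15]), (315, [0.521, -0.219, 0.143]), (330, [0.52, -0.226, 0.144]), (345, [0.524, -0.209, 0.17])]
row 250 [(270, [0.475, -0.255, 0.0]), (276, [0.48, -0.256, 0.0]), (282, [0.487, -0.253, 0.009]), (288, [0.492, -0.254, 0.008]), (294, [0.513, -0.21, 0.104]), (300, [0.516, -0.211, 0.104]), (306, [0.52, -0.207, 0.113]), (312, [0.523, -0.208, 0.112]), (318, [0.526, -0.208, 0.113]), (324, [0.528, -0.209, 0.112]), (330, [0.531, -0.209, 0.112]), (336, [0.534, -0.214, 0.103]), (342, [0.537, -0.215, 0.103]), (348, [0.542, -0.262, 0.009]), (354, [0.547, -0.263, 0.009])]
```

View pics/g2.png

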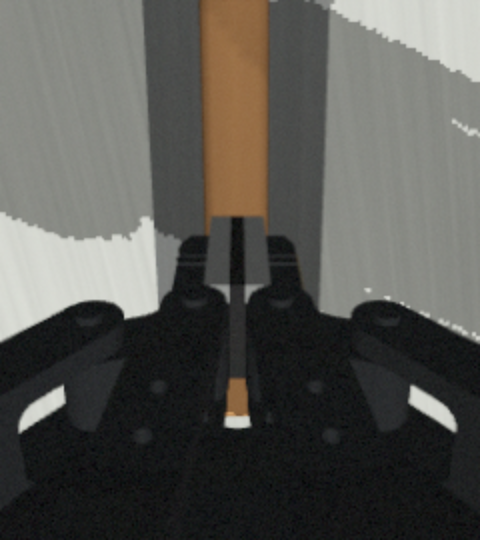

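The fingers are fully shut, so the handle isn't gripped. The depth puts the visible tips at z≈0.098, above the handle top at 0.085, while the reported TCP is 0.056. I'll check this from the side camera.

```bash
python3 - <<'E'
from h import *
R,p,s=cur()
for n in('side','wrist'):
    f=grab(n);P=pts(f);g=f['pixels'].astype(int)
    dark=(g.max(-1)<75)&(np.linalg.norm(P[...,:2]-p[:2],axis=-1)<.03)&(P[...,2]>.02)&(P[...,2]<.2)
    q=P[dark];o=np.argsort(q[:,2])[:400:25];print(n,len(q),q[o].round(3).tolist())
f=grab('side');P=pts(f);K=f['mtx']
for z in(.056,.07,.085,.1,.12):
    c=np.linalg.inv(f['T'])@np.array([p[0],p[1],z,1]);x=c[:2]/c[2];x*=1+f['k1']*(x@x);u,v=(x*[K[0,0],K[1,1]]+K[:2,2]);print(z,u.round(1),v.round(1),P[int(round(v)),int(round(u))].round(3),f['pixels'][int(round(v)),int(round(u))])
E
```

```text
side 515 [[0.511, -0.243, 0.066], [0.53, -0.231, 0.083], [0.516, -0.227, 0.107], [0.513, -0.225, 0.116], [0.528, -0.231, 0.124], [0.534, -0.23, 0.131], [0.517, -0.228, 0.139], [0.535, -0.234, 0.143], [0.546, -0.234, 0.147], [0.499, -0.208, 0.149], [0.516, -0.232, 0.152], [0.508, -0.221, 0.159], [0.527, -0.23, 0.165], [0.529, -0.237, 0.172], [0.514, -0.234, 0.176], [0.508, -0.234, 0.18]]
wrist 23360 [[0.525, -0.215, 0.084], [0.531, -0.209, 0.101], [0.535, -0.214, 0.102], [0.536, -0.214, 0.103], [0.535, -0.214, 0.103], [0.514, -0.21, 0.104], [0.534, -0.213, 0.105], [0.516, -0.211, 0.106], [0.538, -0.214, 0.106], [0.525, -0.208, 0.107], [0.533, -0.213, 0.107], [0.523, -0.208, 0.108], [0.522, -0.207, 0.109], [0.537, -0.214, 0.109], [0.525, -0.208, 0.11], [0.533, -0.214, 0.11]]
0.056 334.1 259.7 [ 0.51  -0.253  0.084] [73 50 33]
0.07 334.2 255.6 [ 0.516 -0.237  0.084] [91 63 40]
0.085 334.4 251.2 [ 0.524 -0.214  0.082] [95 67 44]
0.1 334.6 246.7 [ 0.52  -0.232  0.11 ] [35 35 35]
0.12 334.8 240.6 [ 0.521 -0.228  0.126] [45 46 46]
```

Both cameras agree: the real tips are about 42 mm behind the reported TCP. The wrist camera at the start pose shows the same offset. I'll open and go 41 mm lower, watching the force.

Call:
{"api": "move_arm", "payload": {
  "increments": [
    {"gripper":0.085,"tx":0,"ty":0,"tz":0,"wx":0,"wy":0,"wz":0},
    {"gripper":0.085,"tx":0,"ty":0,"tz":0,"wx":0,"wy":0,"wz":0},
    {"gripper":0.085,"tx":0,"ty":0,"tz":0,"wx":0,"wy":0,"wz":0},
    {"gripper":0.085,"tx":0,"ty":0,"tz":0,"wx":0,"wy":0,"wz":0},
    {"gripper":0.085,"tx":0,"ty":0,"tz":0,"wx":0,"wy":0,"wz":0},
    {"gripper":0.085,"tx":0.012,"ty":0,"tz":0,"wx":0,"wy":0,"wz":0},
    {"gripper":0.085,"tx":0.012,"ty":0,"tz":0,"wx":0,"wy":0,"wz":0},
    {"gripper":0.085,"tx":0.01,"ty":0,"tz":0,"wx":0,"wy":0,"wz":0},
    {"gripper":0.085,"tx":0.007,"ty":0,"tz":0,"wx":0,"wy":0,"wz":0},
    {"gripper":0.085,"tx":0,"ty":0,"tz":0,"wx":0,"wy":0,"wz":0}
  ]
}}

```text
time_s: 9.75
ee_pos: [0.5234, -0.2181, 0.0143]
tool_rot: [-1.926, 1.565, 2.62]
contact_force: [-0.1, 0.3, 0.1]
finger_gap: 0.994
```

Call:
{"api": "move_arm", "payload": {
  "increments": [
    {"gripper":0.03,"tx":0,"ty":0,"tz":0,"wx":0,"wy":0,"wz":0},
    {"gripper":0.03,"tx":0,"ty":0,"tz":0,"wx":0,"wy":0,"wz":0},
    {"gripper":0.03,"tx":0,"ty":0,"tz":0,"wx":0,"wy":0,"wz":0},
    {"gripper":0.0,"tx":0,"ty":0,"tz":0,"wx":0,"wy":0,"wz":0},
    {"gripper":0.0,"tx":0,"ty":0,"tz":0,"wx":0,"wy":0,"wz":0},
    {"gripper":0.0,"tx":0,"ty":0,"tz":0,"wx":0,"wy":0,"wz":0},
    {"gripper":0.0,"tx":0,"ty":0,"tz":0,"wx":0,"wy":0,"wz":0},
    {"gripper":0.0,"tx":0,"ty":0,"tz":0,"wx":0,"wy":0,"wz":0}
  ],
  "squeeze": 80
}}

```text
time_s: 10.75
ee_pos: [0.5239, -0.2183, 0.0152]
tool_rot: [-1.917, 1.567, 2.629]
contact_force: [-0.2, 0.6, 4.4]
finger_gap: 0.198
```

```bash
python3 - <<'E'
from h import *
R,p,s=cur();print(repr(R.round(4)),p,s['contact_force'],s['wrist_torque'],s['finger_gap'])
np.savez('grasp.npz',R=R,p=p)
c=np.array([.524,-.219,.0754]);print('handle ctr in tool',R.T@(c-p))
E
```

```text
array([[-0.003 ,  0.9861, -0.1661],
       [ 0.0017, -0.1661, -0.9861],
       [-1.    , -0.0032, -0.0012]]) [ 0.52391327 -0.21834806  0.0152242 ] [-0.22286429  0.64544484  4.37888613] [ 0.100251   -0.02934901 -0.02350087] 0.19772586013228155
handle ctr in tool [-6.01767931e-02  1.58892103e-06  5.59167786e-04]
```

Gripped: gap is 16.9 mm on the 18 mm handle. I'll lift 180 mm, then turn to the slope orientation in the open.

Call:
{"api": "move_arm", "payload": {
  "increments": [
    {"gripper":0.0,"tx":-0.015,"ty":0,"tz":0,"wx":0,"wy":0,"wz":0},
    {"gripper":0.0,"tx":-0.025,"ty":0,"tz":0,"wx":0,"wy":0,"wz":0},
    {"gripper":0.0,"tx":-0.03,"ty":0,"tz":0,"wx":0,"wy":0,"wz":0},
    {"gripper":0.0,"tx":-0.04,"ty":0,"tz":0,"wx":0,"wy":0,"wz":0},
    {"gripper":0.0,"tx":-0.04,"ty":0,"tz":0,"wx":0,"wy":0,"wz":0},
    {"gripper":0.0,"tx":-0.03,"ty":0,"tz":0,"wx":0,"wy":0,"wz":0},
    {"gripper":0.0,"tx":0,"ty":0,"tz":0,"wx":0,"wy":0,"wz":0},
    {"gripper":0.0,"tx":0,"ty":0,"tz":0,"wx":0,"wy":0,"wz":0}
  ]
}}

```text
time_s: 11.75
ee_pos: [0.5237, -0.2182, 0.1938]
tool_rot: [-1.933, 1.564, 2.613]
contact_force: [-0.3, -0.1, -1.8]
finger_gap: 0.201
```

```bash
cat >> h.py <<'E'
HT=np.array([-.0432,0,-.1494])  # pin point in tool
RING=np.array([.5562,.2543,.2835])
RP=polerot(93.4,40)
def ringgoal(off,up=0,RPx=None,ring=RING):
    Rp=RP if RPx is None else RPx
    Rt=tool_from_pole(Rp,-1); tgt=ring+RP[:,2]*off+RP[:,0]*up
    p=tgt-Rt@HT; print('TCP target',p.round(4)); goal(Rt,p); return Rt,p
def pin():
    R,p,s=cur(); X=p+R@HT; print('pin in ring axes mm (upslope, across, out)',((RP.T@(X-RING))*1000).round(1),'F ring axes',(RP.T@s['contact_force']).round(2),'t',s['time_s'],'gap',round(s['finger_gap'],3)); return X
E
python3 - <<'E'
from h import *
R,p,s=cur();print(p,s['contact_force'],s['joint_pos'].round(2),s['finger_gap'])
ringgoal(.05)
# hook location check
f=grab('top');g=grab('side')
X=p+R@HT; ro=p+R@(HT+[-.017,0,0]); tip=p+R@(HT+[.021,0,0])
for n,f in(('top',f),('side',g)):
    K=f['mtx'];o=[]
    for w in(X,ro,tip,p+R@np.array([-.0602,0,.0006])):
        c=np.linalg.inv(f['T'])@np.r_[w,1];x=c[:2]/c[2];x*=1+f['k1']*(x@x);o.append((x*[K[0,0],K[1,1]]+K[:2,2]).round(1))
    print(n,np.array(o).tolist()); u,v=o[0].astype(int); im=f['pixels'][v-40:v+60,u-65:u+65,::-1].copy(); im=cv2.resize(im,None,fx=3,fy=3,interpolation=cv2.INTER_CUBIC)
    for q in o: cv2.circle(im,(int((q[0]-u+65.5)*3),int((q[1]-v+40.5)*3)),3,(0,255,0),1)
    cv2.imwrite(f'pics/hk_{n}.png',im)
cv2.imwrite('pics/hk.png',np.hstack([cv2.imread('pics/hk_top.png'),cv2.imread('pics/hk_side.png')]))
E
```

```text
[ 0.52368436 -0.2182276   0.19376047] [-0.32918471 -0.10324193 -1.77833257] [-0.6   0.41  1.24 -0.    1.49 -0.44] 0.20050815378303216
TCP target [0.5632 0.1357 0.1927]
shift mm [   2.   -19.8 -355.6] world mm [ 39.6 353.9  -1.1] turn deg (before-shift axes) [-12.54  39.66  -4.2 ]
 shift in target axes [ 226.4   60.5 -268.1]
top [[312.3, 187.6], [312.1, 187.2], [312.4, 188.1], [360.4, 195.7]]
side [[326.4, 176.1], [326.6, 170.7], [326.2, 182.6], [336.7, 197.4]]
```

View pics/hk.png

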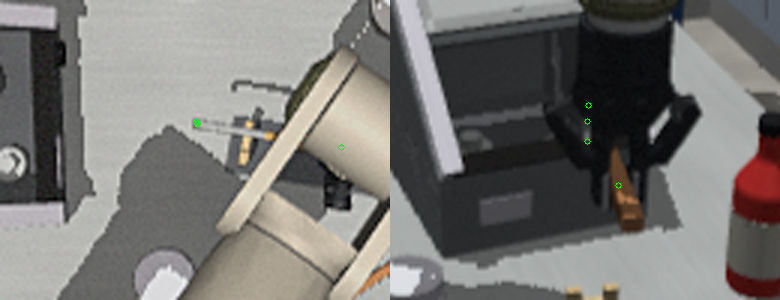

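The top view shows the rod end exactly at the projected pin point (green), so the grasp model holds. Next I turn, then travel along the slope.

Call:
{"api": "move_arm", "payload": {
  "increments": [
    {"gripper":0.0,"tx":-0.03,"ty":0,"tz":0,"wx":0,"wy":0,"wz":0},
    {"gripper":0.0,"tx":0,"ty":0,"tz":0,"wx":-2.51,"wy":7.93,"wz":-0.84},
    {"gripper":0.0,"tx":0,"ty":0,"tz":0,"wx":-2.51,"wy":7.93,"wz":-0.84},
    {"gripper":0.0,"tx":0,"ty":0,"tz":0,"wx":-2.51,"wy":7.93,"wz":-0.84},
    {"gripper":0.0,"tx":0,"ty":0,"tz":0,"wx":-2.51,"wy":7.93,"wz":-0.84},
    {"gripper":0.0,"tx":0,"ty":0,"tz":0,"wx":-2.51,"wy":7.93,"wz":-0.84},
    {"gripper":0.0,"tx":0,"ty":0,"tz":0,"wx":0,"wy":0,"wz":0},
    {"gripper":0.0,"tx":0,"ty":0,"tz":0,"wx":0,"wy":0,"wz":0}
  ]
}}

```text
time_s: 12.85
ee_pos: [0.5245, -0.2183, 0.2249]
tool_rot: [3.139, 0.877, 1.628]
contact_force: [-0.1, 0.2, -0.9]
finger_gap: 0.2
```

```bash
python3 - <<'E'
from h import *
ringgoal(.05);pin();print(cur()[2]['joint_pos'].round(2))
E
```

```text
TCP target [0.5632 0.1357 0.1927]
shift mm [ 249.4   59.5 -249.2] world mm [ 38.7 354.  -32.2] turn deg (before-shift axes) [ 0.05  0.22 -0.08]
 shift in target axes [ 250.3   59.6 -248.3]
pin in ring axes mm (upslope, across, out) [-248.1   59.8  299.7] F ring axes [-0.38  0.14 -0.82] t 12.85 gap 0.2
[-0.83  0.63  0.97  0.48  2.06 -0.77]
```

Call:
{"api": "move_arm", "payload": {
  "increments": [
    {"gripper":0.0,"tx":0,"ty":0.012,"tz":-0.05,"wx":0,"wy":0,"wz":0},
    {"gripper":0.0,"tx":0,"ty":0.012,"tz":-0.05,"wx":0,"wy":0,"wz":0},
    {"gripper":0.0,"tx":0,"ty":0.012,"tz":-0.05,"wx":0,"wy":0,"wz":0},
    {"gripper":0.0,"tx":0,"ty":0.012,"tz":-0.05,"wx":0,"wy":0,"wz":0},
    {"gripper":0.0,"tx":0,"ty":0.012,"tz":-0.049,"wx":0,"wy":0,"wz":0},
    {"gripper":0.0,"tx":0.05,"ty":0,"tz":0,"wx":0,"wy":0,"wz":0},
    {"gripper":0.0,"tx":0.05,"ty":0,"tz":0,"wx":0,"wy":0,"wz":0},
    {"gripper":0.0,"tx":0.05,"ty":0,"tz":0,"wx":0,"wy":0,"wz":0},
    {"gripper":0.0,"tx":0.04,"ty":0,"tz":0,"wx":0,"wy":0,"wz":0},
    {"gripper":0.0,"tx":0,"ty":0,"tz":0,"wx":0,"wy":0,"wz":0}
  ]
}}

```text
time_s: 14.1
ee_pos: [0.5641, 0.0996, 0.2386]
tool_rot: [-3.142, 0.875, 1.633]
contact_force: [0.8, 0.0, -1.3]
finger_gap: 0.194
```

```bash
python3 - <<'E'
from h import *
ringgoal(.05);pin();print(cur()[2]['joint_pos'].round(2))
E
```

```text
TCP target [0.5632 0.1357 0.1927]
shift mm [58.3  1.4  1.8] world mm [ -0.8  36.1 -45.9] turn deg (before-shift axes) [0.13 0.12 0.11]
 shift in target axes [58.3  1.3  1.9]
pin in ring axes mm (upslope, across, out) [  2.    1.6 108. ] F ring axes [-0.85 -0.83 -0.95] t 14.1 gap 0.194
[-0.36  0.46  1.24  0.64  1.73 -0.41]
```

Call:
{"api": "move_arm", "payload": {
  "increments": [
    {"gripper":0.0,"tx":0.025,"ty":0.0013,"tz":0.0,"wx":0.13,"wy":0.12,"wz":0.11},
    {"gripper":0.0,"tx":0.023,"ty":0,"tz":0,"wx":0,"wy":0,"wz":0},
    {"gripper":0.0,"tx":0.02,"ty":0,"tz":0,"wx":0,"wy":0,"wz":0},
    {"gripper":0.0,"tx":0,"ty":0,"tz":0,"wx":0,"wy":0,"wz":0},
    {"gripper":0.0,"tx":0,"ty":0,"tz":0,"wx":0,"wy":0,"wz":0}
  ]
}}

```text
time_s: 14.72
ee_pos: [0.5652, 0.1403, 0.1885]
tool_rot: [3.134, 0.873, 1.621]
contact_force: [-0.4, -0.8, -1.3]
finger_gap: 0.198
```

```bash
python3 - <<'E'
from h import *
ringgoal(.05);pin()
R,p,s=cur();ims=[]
for n in('top','side'):
    f=grab(n);K=f['mtx'];o=[]
    for w in(RING,p+R@(HT+[-.017,0,0]),p+R@HT,p+R@(HT+[.021,0,0])):
        c=np.linalg.inv(f['T'])@np.r_[w,1];x=c[:2]/c[2];x*=1+f['k1']*(x@x);o.append(x*[K[0,0],K[1,1]]+K[:2,2])
    print(n,np.round(o,1).tolist()); u,v=o[0].astype(int)
    im=cv2.resize(f['pixels'][v-30:v+30,u-40:u+40,::-1],None,fx=5,fy=5,interpolation=cv2.INTER_CUBIC); im2=im.copy()
    for q,c in zip(o,[(0,0,255),(0,255,0),(0,255,0),(255,0,0)]): cv2.circle(im2,(int((q[0]-u+40.5)*5),int((q[1]-v+30.5)*5)),3,c,1)
    ims.append(np.vstack([im,im2]))
cv2.imwrite('pics/al.png',np.hstack(ims))
E
```

```text
TCP target [0.5632 0.1357 0.1927]
shift mm [-6.1 -2.2  0.7] world mm [-2.  -4.6  4.2] turn deg (before-shift axes) [ 0.03  0.04 -0.33]
 shift in target axes [-6.1 -2.3  0.7]
pin in ring axes mm (upslope, across, out) [ 0.7 -1.9 43.8] F ring axes [-1.44  0.41 -0.51] t 14.725 gap 0.198
top [[203.4, 183.1], [211.7, 180.4], [209.2, 180.9], [206.3, 181.6]]
side [[297.1, 121.2], [301.4, 111.4], [300.3, 114.1], [299.0, 117.4]]
```

View pics/al.png

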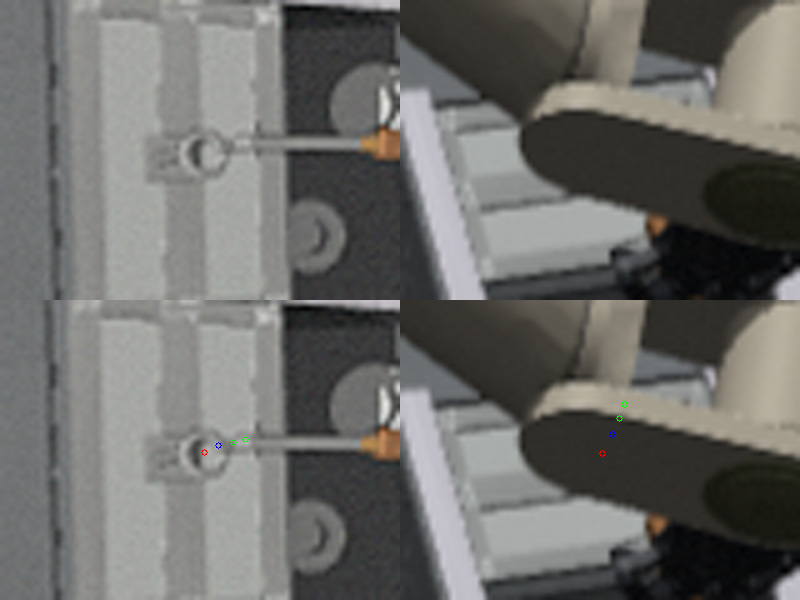

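The top view shows the rod lined up with the ring across the slope: rod row 443 in the crop, against 443 expected for zero offset. The arm hides the ring in the side view. I'll descend in small steps and watch the force.

Call:
{"api": "move_arm", "payload": {
  "increments": [
    {"gripper":0.0,"tx":0.01,"ty":-0.0007,"tz":-0.001,"wx":0,"wy":0,"wz":0},
    {"gripper":0.0,"tx":0.006,"ty":0,"tz":0,"wx":0,"wy":0,"wz":0},
    {"gripper":0.0,"tx":0.004,"ty":0,"tz":0,"wx":0,"wy":0,"wz":0},
    {"gripper":0.0,"tx":0,"ty":0,"tz":0,"wx":0,"wy":0,"wz":0},
    {"gripper":0.0,"tx":0,"ty":0,"tz":0,"wx":0,"wy":0,"wz":0}
  ]
}}

```text
time_s: 15.45
ee_pos: [0.5633, 0.1545, 0.1724]
tool_rot: [3.138, 0.872, 1.625]
contact_force: [0.0, -0.3, -1.6]
finger_gap: 0.197
```

```bash
python3 -c "
from h import *
ringgoal(0,.0015);pin()"
```

```text
TCP target [0.5613 0.1689 0.1553]
shift mm [22.4 -1.2 -0.2] world mm [ -2.   14.4 -17. ] turn deg (before-shift axes) [-0.05 -0.04 -0.2 ]
 shift in target axes [22.4 -1.1 -0.2]
pin in ring axes mm (upslope, across, out) [ 1.3 -1.1 22.5] F ring axes [-1.27 -0.02 -1.08] t 15.45 gap 0.197
```

Call:
{"api": "move_arm", "payload": {
  "increments": [
    {"gripper":0.0,"tx":0.004,"ty":0,"tz":0,"wx":0,"wy":0,"wz":0},
    {"gripper":0.0,"tx":0.003,"ty":0,"tz":0,"wx":0,"wy":0,"wz":0},
    {"gripper":0.0,"tx":0,"ty":0,"tz":0,"wx":0,"wy":0,"wz":0},
    {"gripper":0.0,"tx":0,"ty":0,"tz":0,"wx":0,"wy":0,"wz":0}
  ]
}}

```text
time_s: 15.95
ee_pos: [0.5629, 0.159, 0.167]
tool_rot: [3.138, 0.872, 1.625]
contact_force: [0.2, 0.3, -1.7]
finger_gap: 0.198
```

```bash
python3 -c "
from h import *
ringgoal(0,.0015);pin()"
```

```text
TCP target [0.5613 0.1689 0.1553]
shift mm [15.3 -1.1 -0.2] world mm [ -1.7   9.9 -11.6] turn deg (before-shift axes) [-0.05 -0.04 -0.19]
 shift in target axes [15.3 -1.1 -0.2]
pin in ring axes mm (upslope, across, out) [ 1.3 -1.1 15.4] F ring axes [-0.91 -0.24 -1.5 ] t 15.95 gap 0.198
```

Call:
{"api": "move_arm", "payload": {
  "increments": [
    {"gripper":0.0,"tx":0.004,"ty":0,"tz":0,"wx":0,"wy":0,"wz":0},
    {"gripper":0.0,"tx":0.003,"ty":0,"tz":0,"wx":0,"wy":0,"wz":0},
    {"gripper":0.0,"tx":0,"ty":0,"tz":0,"wx":0,"wy":0,"wz":0},
    {"gripper":0.0,"tx":0,"ty":0,"tz":0,"wx":0,"wy":0,"wz":0}
  ]
}}

```text
time_s: 16.45
ee_pos: [0.5627, 0.1635, 0.1616]
tool_rot: [3.138, 0.872, 1.625]
contact_force: [-0.8, 0.6, -1.8]
finger_gap: 0.194
```

```bash
python3 -c "
from h import *
pin()"
```

```text
pin in ring axes mm (upslope, across, out) [ 1.3 -1.1  8.4] F ring axes [-0.65  0.75 -1.76] t 16.45 gap 0.194
```

Call:
{"api": "move_arm", "payload": {
  "increments": [
    {"gripper":0.0,"tx":0.004,"ty":0,"tz":0,"wx":0,"wy":0,"wz":0},
    {"gripper":0.0,"tx":0.003,"ty":0,"tz":0,"wx":0,"wy":0,"wz":0},
    {"gripper":0.0,"tx":0,"ty":0,"tz":0,"wx":0,"wy":0,"wz":0},
    {"gripper":0.0,"tx":0,"ty":0,"tz":0,"wx":0,"wy":0,"wz":0}
  ]
}}

```text
time_s: 16.95
ee_pos: [0.5625, 0.168, 0.1562]
tool_rot: [3.138, 0.872, 1.625]
contact_force: [-0.2, 0.3, -1.1]
finger_gap: 0.194
```

```bash
python3 -c "
from h import *
pin()"
```

```text
pin in ring axes mm (upslope, across, out) [ 1.3 -1.1  1.4] F ring axes [-0.47  0.16 -1.09] t 16.95 gap 0.194
```

No contact on the way in, so the pin is presumably through. Now a first gentle pull.

Call:
{"api": "move_arm", "payload": {
  "increments": [
    {"gripper":0.0,"tx":0,"ty":0,"tz":0.003,"wx":0,"wy":0,"wz":0},
    {"gripper":0.0,"tx":0,"ty":0,"tz":0.003,"wx":0,"wy":0,"wz":0},
    {"gripper":0.0,"tx":0,"ty":0,"tz":0.003,"wx":0,"wy":0,"wz":0},
    {"gripper":0.0,"tx":0,"ty":0,"tz":0.003,"wx":0,"wy":0,"wz":0},
    {"gripper":0.0,"tx":0,"ty":0,"tz":0.003,"wx":0,"wy":0,"wz":0},
    {"gripper":0.0,"tx":0,"ty":0,"tz":0,"wx":0,"wy":0,"wz":0}
  ]
}}

```text
time_s: 17.7
ee_pos: [0.563, 0.1565, 0.1465]
tool_rot: [3.139, 0.872, 1.625]
contact_force: [1.0, 3.4, 1.9]
finger_gap: 0.199
```

```bash
python3 -c "
from h import *
pin()"
```

```text
pin in ring axes mm (upslope, across, out) [-13.8  -1.    1.4] F ring axes [ 3.82 -1.16 -0.68] t 17.7 gap 0.199
```

Engaged: 4.6 N up the slope. I'll pull on.

Call:
{"api": "move_arm", "payload": {
  "increments": [
    {"gripper":0.0,"tx":0,"ty":0,"tz":0.005,"wx":0,"wy":0,"wz":0},
    {"gripper":0.0,"tx":0,"ty":0,"tz":0.006,"wx":0,"wy":0,"wz":0},
    {"gripper":0.0,"tx":0,"ty":0,"tz":0.006,"wx":0,"wy":0,"wz":0},
    {"gripper":0.0,"tx":0,"ty":0,"tz":0.006,"wx":0,"wy":0,"wz":0},
    {"gripper":0.0,"tx":0,"ty":0,"tz":0.006,"wx":0,"wy":0,"wz":0},
    {"gripper":0.0,"tx":0,"ty":0,"tz":0.006,"wx":0,"wy":0,"wz":0},
    {"gripper":0.0,"tx":0,"ty":0,"tz":0.006,"wx":0,"wy":0,"wz":0},
    {"gripper":0.0,"tx":0,"ty":0,"tz":0.006,"wx":0,"wy":0,"wz":0},
    {"gripper":0.0,"tx":0,"ty":0,"tz":0.004,"wx":0,"wy":0,"wz":0},
    {"gripper":0.0,"tx":0,"ty":0,"tz":0,"wx":0,"wy":0,"wz":0}
  ]
}}

```text
time_s: 18.95
ee_pos: [0.5653, 0.1173, 0.1136]
tool_rot: [3.139, 0.872, 1.625]
contact_force: [0.4, 2.0, 1.2]
finger_gap: 0.197
```

```bash
python3 -c "
from h import *
pin();ringgoal(0,-.065)
f=grab('top');P=pts(f)
# window ring location: topmost pixels above face
h=(P-RING)@RP[:,2];a=(P-RING)@RP[:,0];b=(P-RING)@RP[:,1]
m=(abs(b)<.1)&(abs(h+.04)<.012)&(a<.1)&(a>-.25);print('lowest face-level surface (window edge)',np.percentile(a[m],[0.5,2,5]).round(3))
print(cur()[2]['joint_pos'].round(2))"
```

```text
pin in ring axes mm (upslope, across, out) [-65.   -1.1   1.3] F ring axes [ 2.29 -0.52 -0.35] t 18.95 gap 0.197
TCP target [0.5643 0.1181 0.1126]
shift mm [ 1.3 -1.   0. ] world mm [-1.   0.7 -1. ] turn deg (before-shift axes) [-0.07 -0.02 -0.19]
 shift in target axes [ 1.3 -1.   0. ]
lowest face-level surface (window edge) [-0.233 -0.227 -0.216]
[-0.33  0.58  1.43  0.64  1.47 -0.56]
```

Call:
{"api": "move_arm", "payload": {
  "increments": [
    {"gripper":0.0,"tx":0,"ty":0,"tz":0.004,"wx":0,"wy":0,"wz":0},
    {"gripper":0.0,"tx":0,"ty":0,"tz":0.004,"wx":0,"wy":0,"wz":0},
    {"gripper":0.0,"tx":0,"ty":0,"tz":0.004,"wx":0,"wy":0,"wz":0},
    {"gripper":0.0,"tx":0,"ty":0,"tz":0.004,"wx":0,"wy":0,"wz":0}
  ]
}}

```text
time_s: 19.5
ee_pos: [0.5661, 0.1056, 0.1036]
tool_rot: [3.138, 0.871, 1.625]
contact_force: [0.2, 5.3, 2.5]
finger_gap: 0.197
```

```bash
python3 -c "
from h import *
pin()"
```

```text
pin in ring axes mm (upslope, across, out) [-80.4  -1.    1.4] F ring axes [ 5.67 -0.56 -1.49] t 19.5 gap 0.197
```

Call:
{"api": "move_arm", "payload": {
  "increments": [
    {"gripper":0.0,"tx":0,"ty":0,"tz":0.002,"wx":0,"wy":0,"wz":0},
    {"gripper":0.0,"tx":0,"ty":0,"tz":0.002,"wx":0,"wy":0,"wz":0}
  ]
}}

```text
time_s: 19.75
ee_pos: [0.5663, 0.1025, 0.101]
tool_rot: [3.138, 0.872, 1.625]
contact_force: [0.6, 5.8, 2.7]
finger_gap: 0.198
```

```bash
python3 -c "
from h import *
pin()"
```

```text
pin in ring axes mm (upslope, across, out) [-84.5  -1.    1.4] F ring axes [ 6.14 -0.98 -1.59] t 19.75 gap 0.198
```

Call:
{"api": "move_arm", "payload": {
  "increments": [
    {"gripper":0.0,"tx":0,"ty":0,"tz":0.002,"wx":0,"wy":0,"wz":0},
    {"gripper":0.0,"tx":0,"ty":0,"tz":0.002,"wx":0,"wy":0,"wz":0}
  ]
}}

```text
time_s: 20.0
ee_pos: [0.5664, 0.0994, 0.0985]
tool_rot: [3.138, 0.872, 1.625]
contact_force: [-0.1, 5.1, 1.7]
finger_gap: 0.196
```

```bash
python3 -c "
from h import *
pin()"
```

```text
pin in ring axes mm (upslope, across, out) [-88.5  -1.    1.4] F ring axes [ 4.99 -0.19 -1.96] t 20.0 gap 0.196
```

Call:
{"api": "move_arm", "payload": {
  "increments": [
    {"gripper":0.0,"tx":0,"ty":0,"tz":0.002,"wx":0,"wy":0,"wz":0},
    {"gripper":0.0,"tx":0,"ty":0,"tz":0.002,"wx":0,"wy":0,"wz":0}
  ]
}}

```text
time_s: 20.25
ee_pos: [0.5666, 0.0964, 0.0959]
tool_rot: [3.138, 0.872, 1.625]
contact_force: [0.7, 6.3, 1.4]
finger_gap: 0.196
```

Call:
{"api": "move_arm", "payload": {
  "increments": [
    {"gripper":0.0,"tx":0,"ty":0,"tz":0.0015,"wx":0,"wy":0,"wz":0},
    {"gripper":0.0,"tx":0,"ty":0,"tz":0.0015,"wx":0,"wy":0,"wz":0}
  ]
}}

```text
time_s: 20.5
ee_pos: [0.5667, 0.0941, 0.094]
tool_rot: [3.138, 0.872, 1.625]
contact_force: [0.2, 4.9, 0.6]
finger_gap: 0.198
```

```bash
python3 -c "
from h import *
pin()"
```

```text
pin in ring axes mm (upslope, across, out) [-95.4  -1.    1.4] F ring axes [ 4.17 -0.54 -2.68] t 20.5 gap 0.198
```

Call:
{"api": "move_arm", "payload": {
  "increments": [
    {"gripper":0.0,"tx":0,"ty":0,"tz":0.0015,"wx":0,"wy":0,"wz":0},
    {"gripper":0.0,"tx":0,"ty":0,"tz":0.0015,"wx":0,"wy":0,"wz":0}
  ]
}}

```text
time_s: 20.75
ee_pos: [0.5669, 0.0919, 0.0921]
tool_rot: [3.138, 0.871, 1.625]
contact_force: [0.2, 6.5, 2.5]
finger_gap: 0.201
```

Call:
{"api": "move_arm", "payload": {
  "increments": [
    {"gripper":0.0,"tx":0,"ty":0,"tz":0.0015,"wx":0,"wy":0,"wz":0},
    {"gripper":0.0,"tx":0,"ty":0,"tz":0.0015,"wx":0,"wy":0,"wz":0}
  ]
}}

```text
time_s: 21.0
ee_pos: [0.5669, 0.0904, 0.0906]
tool_rot: [3.138, 0.87, 1.625]
contact_force: [1.2, 9.4, 5.2]
finger_gap: 0.197
```

```bash
python3 -c "
from h import *
pin()"
```

```text
pin in ring axes mm (upslope, across, out) [-100.5   -0.9    1.5] F ring axes [10.45 -1.79 -1.95] t 21.0 gap 0.197
```

The catch is felt at about -99 mm, so the stop should be near -111. Small steps from here.

Call:
{"api": "move_arm", "payload": {
  "increments": [
    {"gripper":0.0,"tx":0,"ty":0,"tz":0.001,"wx":0,"wy":0,"wz":0},
    {"gripper":0.0,"tx":0,"ty":0,"tz":0.001,"wx":0,"wy":0,"wz":0}
  ]
}}

```text
time_s: 21.25
ee_pos: [0.5671, 0.0882, 0.089]
tool_rot: [3.138, 0.871, 1.625]
contact_force: [0.5, 4.5, 2.5]
finger_gap: 0.194
```

```bash
python3 -c "
from h import *
pin()"
```

```text
pin in ring axes mm (upslope, across, out) [-103.2   -0.9    1.4] F ring axes [ 5.03 -0.74 -0.9 ] t 21.25 gap 0.194
```

Call:
{"api": "move_arm", "payload": {
  "increments": [
    {"gripper":0.0,"tx":0,"ty":0,"tz":0.001,"wx":0,"wy":0,"wz":0},
    {"gripper":0.0,"tx":0,"ty":0,"tz":0.001,"wx":0,"wy":0,"wz":0}
  ]
}}

```text
time_s: 21.5
ee_pos: [0.5672, 0.0859, 0.0872]
tool_rot: [3.139, 0.873, 1.625]
contact_force: [0.9, 2.6, -0.2]
finger_gap: 0.195
```

```bash
python3 -c "
from h import *
pin()"
```

```text
pin in ring axes mm (upslope, across, out) [-106.    -1.     1.3] F ring axes [ 1.83 -1.01 -1.78] t 21.5 gap 0.195
```

Call:
{"api": "move_arm", "payload": {
  "increments": [
    {"gripper":0.0,"tx":0,"ty":0,"tz":0.001,"wx":0,"wy":0,"wz":0},
    {"gripper":0.0,"tx":0,"ty":0,"tz":0.001,"wx":0,"wy":0,"wz":0}
  ]
}}

```text
time_s: 21.75
ee_pos: [0.5673, 0.0848, 0.0862]
tool_rot: [3.139, 0.871, 1.625]
contact_force: [0.5, 5.0, 2.4]
finger_gap: 0.195
```

```bash
python3 -c "
from h import *
pin()"
```

```text
pin in ring axes mm (upslope, across, out) [-107.6   -1.     1.4] F ring axes [ 5.37 -0.76 -1.31] t 21.75 gap 0.195
```

Call:
{"api": "move_arm", "payload": {
  "increments": [
    {"gripper":0.0,"tx":0,"ty":0,"tz":0.001,"wx":0,"wy":0,"wz":0}
  ]
}}

```text
time_s: 21.88
ee_pos: [0.5673, 0.0842, 0.0856]
tool_rot: [3.138, 0.871, 1.625]
contact_force: [-0.1, 4.9, 1.7]
finger_gap: 0.195
```

```bash
python3 -c "
from h import *
pin()"
```

```text
pin in ring axes mm (upslope, across, out) [-108.4   -1.     1.4] F ring axes [ 4.84 -0.18 -1.83] t 21.875 gap 0.195
```

Call:
{"api": "move_arm", "payload": {
  "increments": [
    {"gripper":0.0,"tx":0,"ty":0,"tz":0.001,"wx":0,"wy":0,"wz":0}
  ]
}}

```text
time_s: 22.0
ee_pos: [0.5674, 0.0834, 0.085]
tool_rot: [3.138, 0.871, 1.625]
contact_force: [0.9, 6.6, 1.7]
finger_gap: 0.198
```

```bash
python3 -c "
from h import *
pin()"
```

```text
pin in ring axes mm (upslope, across, out) [-109.4   -1.     1.3] F ring axes [ 6.1  -1.27 -2.88] t 22.0 gap 0.198
```

Call:
{"api": "move_arm", "payload": {
  "increments": [
    {"gripper":0.0,"tx":0,"ty":0,"tz":0.0007,"wx":0,"wy":0,"wz":0}
  ]
}}

```text
time_s: 22.12
ee_pos: [0.5673, 0.0832, 0.0847]
tool_rot: [3.138, 0.871, 1.625]
contact_force: [1.0, 7.4, 4.0]
finger_gap: 0.198
```

```bash
python3 -c "
from h import *
pin()"
```

```text
pin in ring axes mm (upslope, across, out) [-109.8   -0.9    1.4] F ring axes [ 8.15 -1.47 -1.62] t 22.125 gap 0.198
```

Call:
{"api": "move_arm", "payload": {
  "increments": [
    {"gripper":0.0,"tx":0,"ty":0,"tz":0.0006,"wx":0,"wy":0,"wz":0}
  ]
}}

```text
time_s: 22.25
ee_pos: [0.5673, 0.0831, 0.0846]
tool_rot: [3.138, 0.87, 1.625]
contact_force: [0.2, 9.0, 5.0]
finger_gap: 0.198
```

```bash
python3 -c "
from h import *
pin()"
```

```text
pin in ring axes mm (upslope, across, out) [-110.    -0.9    1.5] F ring axes [10.1  -0.78 -1.93] t 22.25 gap 0.198
```

Call:
{"api": "move_arm", "payload": {
  "increments": [
    {"gripper":0.0,"tx":0,"ty":0,"tz":0.0005,"wx":0,"wy":0,"wz":0}
  ]
}}

```text
time_s: 22.38
ee_pos: [0.5673, 0.0831, 0.0844]
tool_rot: [3.138, 0.869, 1.625]
contact_force: [1.2, 10.7, 5.6]
finger_gap: 0.198
```

```bash
python3 -c "
from h import *
pin()"
```

```text
pin in ring axes mm (upslope, across, out) [-110.2   -0.9    1.5] F ring axes [11.74 -1.88 -2.54] t 22.375 gap 0.198
```

Resistance is now stiff, which looks like the stop. I'll firm up to about 17 N so it can't be an unpassed catch.

Call:
{"api": "move_arm", "payload": {
  "increments": [
    {"gripper":0.0,"tx":0,"ty":0,"tz":0.0007,"wx":0,"wy":0,"wz":0}
  ]
}}

```text
time_s: 22.5
ee_pos: [0.5673, 0.083, 0.0843]
tool_rot: [3.138, 0.868, 1.625]
contact_force: [-0.6, 12.9, 7.6]
finger_gap: 0.196
```

```bash
python3 -c "
from h import *
pin()"
```

```text
pin in ring axes mm (upslope, across, out) [-110.3   -0.8    1.6] F ring axes [14.81 -0.13 -2.52] t 22.5 gap 0.196
```

Call:
{"api": "move_arm", "payload": {
  "increments": [
    {"gripper":0.0,"tx":0,"ty":0,"tz":0.0005,"wx":0,"wy":0,"wz":0}
  ]
}}

```text
time_s: 22.62
ee_pos: [0.5673, 0.083, 0.0842]
tool_rot: [3.138, 0.868, 1.626]
contact_force: [1.0, 15.5, 8.8]
finger_gap: 0.199
```

```bash
python3 -c "
from h import *
pin()"
```

```text
pin in ring axes mm (upslope, across, out) [-110.5   -0.7    1.6] F ring axes [17.51 -1.87 -3.16] t 22.625 gap 0.199
```

18 N against a stiff stop, so it's past the catch. I'll ease off and check that the pull vanishes, meaning the window holds.

Call:
{"api": "move_arm", "payload": {
  "increments": [
    {"gripper":0.0,"tx":0,"ty":0,"tz":-0.002,"wx":0,"wy":0,"wz":0},
    {"gripper":0.0,"tx":0,"ty":0,"tz":-0.002,"wx":0,"wy":0,"wz":0},
    {"gripper":0.0,"tx":0,"ty":0,"tz":-0.002,"wx":0,"wy":0,"wz":0},
    {"gripper":0.0,"tx":0,"ty":0,"tz":0,"wx":0,"wy":0,"wz":0}
  ]
}}

```text
time_s: 23.12
ee_pos: [0.5672, 0.0853, 0.0867]
tool_rot: [3.139, 0.872, 1.625]
contact_force: [0.6, 2.4, 0.3]
finger_gap: 0.2
```

```bash
python3 -c "
from h import *
pin()"
```

```text
pin in ring axes mm (upslope, across, out) [-106.9   -1.     1.3] F ring axes [ 2.02 -0.76 -1.27] t 23.125 gap 0.2
```

Call:
{"api": "move_arm", "payload": {
  "increments": [
    {"gripper":0.0,"tx":0,"ty":0,"tz":-0.001,"wx":0,"wy":0,"wz":0},
    {"gripper":0.0,"tx":0,"ty":0,"tz":-0.001,"wx":0,"wy":0,"wz":0},
    {"gripper":0.0,"tx":0,"ty":0,"tz":0,"wx":0,"wy":0,"wz":0},
    {"gripper":0.0,"tx":0,"ty":0,"tz":0,"wx":0,"wy":0,"wz":0}
  ]
}}

```text
time_s: 23.62
ee_pos: [0.5671, 0.0869, 0.0879]
tool_rot: [3.139, 0.872, 1.625]
contact_force: [0.6, -0.4, -1.2]
finger_gap: 0.199
```

```bash
python3 -c "
from h import *
for _ in range(4): pin(); grab('wrist')"
```

```text
pin in ring axes mm (upslope, across, out) [-104.8   -1.     1.3] F ring axes [-1.1  -0.53 -0.68] t 23.625 gap 0.199
pin in ring axes mm (upslope, across, out) [-104.8   -1.     1.3] F ring axes [-0.95 -0.49 -1.58] t 23.675 gap 0.194
pin in ring axes mm (upslope, across, out) [-104.8   -1.     1.3] F ring axes [-0.4  -0.29 -0.59] t 23.725 gap 0.196
pin in ring axes mm (upslope, across, out) [-104.8   -1.     1.3] F ring axes [-0.62 -0.89 -0.68] t 23.775 gap 0.2
```

Force is back to baseline, so the window holds by itself. I'll centre the pin in the ring and lift it out.

Call:
{"api": "move_arm", "payload": {
  "increments": [
    {"gripper":0.0,"tx":0,"ty":0,"tz":-0.0015,"wx":0,"wy":0,"wz":0},
    {"gripper":0.0,"tx":0,"ty":0,"tz":-0.001,"wx":0,"wy":0,"wz":0},
    {"gripper":0.0,"tx":-0.003,"ty":0,"tz":0,"wx":0,"wy":0,"wz":0},
    {"gripper":0.0,"tx":-0.004,"ty":0,"tz":0,"wx":0,"wy":0,"wz":0},
    {"gripper":0.0,"tx":0,"ty":0,"tz":0,"wx":0,"wy":0,"wz":0}
  ]
}}

```text
time_s: 24.45
ee_pos: [0.5675, 0.0841, 0.0953]
tool_rot: [3.138, 0.872, 1.624]
contact_force: [0.2, -0.4, -0.7]
finger_gap: 0.196
```

```bash
python3 -c "
from h import *
pin()"
```

```text
pin in ring axes mm (upslope, across, out) [-102.3   -1.1    8.7] F ring axes [-0.8  -0.21 -0.28] t 24.45 gap 0.196
```

Call:
{"api": "move_arm", "payload": {
  "increments": [
    {"gripper":0.0,"tx":-0.004,"ty":0,"tz":0,"wx":0,"wy":0,"wz":0},
    {"gripper":0.0,"tx":-0.004,"ty":0,"tz":0,"wx":0,"wy":0,"wz":0},
    {"gripper":0.0,"tx":0,"ty":0,"tz":0,"wx":0,"wy":0,"wz":0}
  ]
}}

```text
time_s: 24.82
ee_pos: [0.5677, 0.0791, 0.1015]
tool_rot: [3.138, 0.872, 1.624]
contact_force: [-0.5, 0.8, 0.3]
finger_gap: 0.194
```

```bash
python3 -c "
from h import *
pin()"
```

```text
pin in ring axes mm (upslope, across, out) [-102.1   -1.1   16.7] F ring axes [ 0.77  0.42 -0.3 ] t 24.825 gap 0.194
```

Call:
{"api": "move_arm", "payload": {
  "increments": [
    {"gripper":0.0,"tx":-0.004,"ty":0,"tz":0,"wx":0,"wy":0,"wz":0},
    {"gripper":0.0,"tx":-0.004,"ty":0,"tz":0,"wx":0,"wy":0,"wz":0},
    {"gripper":0.0,"tx":-0.005,"ty":0,"tz":0,"wx":0,"wy":0,"wz":0},
    {"gripper":0.0,"tx":-0.008,"ty":0,"tz":0,"wx":0,"wy":0,"wz":0},
    {"gripper":0.0,"tx":-0.01,"ty":0,"tz":0,"wx":0,"wy":0,"wz":0},
    {"gripper":0.0,"tx":0,"ty":0,"tz":0,"wx":0,"wy":0,"wz":0}
  ]
}}

```text
time_s: 25.58
ee_pos: [0.569, 0.0587, 0.1255]
tool_rot: [3.136, 0.873, 1.623]
contact_force: [-0.0, -0.1, -1.9]
finger_gap: 0.196
```

```bash
python3 -c "
from h import *
pin()
f=grab('top');P=pts(f);h=(P-RING)@RP[:,2];a=(P-RING)@RP[:,0];b=(P-RING)@RP[:,1]
m=(abs(b)<.03)&(h>-.012)&(h<.012)&(a<.05)&(a>-.18)
print('ring-level pixels upslope mm',m.sum(),(np.percentile(a[m],[5,50,95])*1e3).round(1))
np.savez('top1.npz',d=f['depth'])"
```

```text
pin in ring axes mm (upslope, across, out) [-102.4   -1.1   48.2] F ring axes [-1.24  0.03 -1.38] t 25.575 gap 0.196
ring-level pixels upslope mm 49 [-111.   -95.7  -80.5]
```

The window stays shut after unhooking, with the ring still about 100 mm downslope. Now back to the rest, retracing the path.

Call:
{"api": "move_arm", "payload": {
  "increments": [
    {"gripper":0.0,"tx":-0.02,"ty":0,"tz":0,"wx":0,"wy":0,"wz":0},
    {"gripper":0.0,"tx":-0.04,"ty":0,"tz":0,"wx":0,"wy":0,"wz":0},
    {"gripper":0.0,"tx":-0.05,"ty":0,"tz":0,"wx":0,"wy":0,"wz":0},
    {"gripper":0.0,"tx":-0.05,"ty":0,"tz":0,"wx":0,"wy":0,"wz":0},
    {"gripper":0.0,"tx":-0.04,"ty":0,"tz":0,"wx":0,"wy":0,"wz":0},
    {"gripper":0.0,"tx":0,"ty":0,"tz":0,"wx":0,"wy":0,"wz":0}
  ]
}}

```text
time_s: 26.38
ee_pos: [0.5761, -0.0706, 0.279]
tool_rot: [3.134, 0.874, 1.62]
contact_force: [-0.1, 0.6, -1.8]
finger_gap: 0.194
```

```bash
python3 -c "
from h import *
g=np.load('grasp.npz');goal(g['R'],g['p']+[0,0,.21])"
```

```text
shift mm [-51.8 -60.5 145.3] world mm [ -52.2 -147.8  -53.8] turn deg (before-shift axes) [ 12.33 -39.69   3.99]
 shift in target axes [ 53.7 -26.7 154.5]
```

Call:
{"api": "move_arm", "payload": {
  "increments": [
    {"gripper":0.0,"tx":0,"ty":0,"tz":0,"wx":2.47,"wy":-7.94,"wz":0.8},
    {"gripper":0.0,"tx":0,"ty":0,"tz":0,"wx":2.47,"wy":-7.94,"wz":0.8},
    {"gripper":0.0,"tx":0,"ty":0,"tz":0,"wx":2.47,"wy":-7.94,"wz":0.8},
    {"gripper":0.0,"tx":0,"ty":0,"tz":0,"wx":2.47,"wy":-7.94,"wz":0.8},
    {"gripper":0.0,"tx":0,"ty":0,"tz":0,"wx":2.47,"wy":-7.94,"wz":0.8},
    {"gripper":0.0,"tx":0,"ty":-0.009,"tz":0.05,"wx":0,"wy":0,"wz":0},
    {"gripper":0.0,"tx":0,"ty":-0.009,"tz":0.05,"wx":0,"wy":0,"wz":0},
    {"gripper":0.0,"tx":0,"ty":-0.009,"tz":0.05,"wx":0,"wy":0,"wz":0},
    {"gripper":0.0,"tx":0.05,"ty":0,"tz":0,"wx":0,"wy":0,"wz":0},
    {"gripper":0.0,"tx":0,"ty":0,"tz":0,"wx":0,"wy":0,"wz":0}
  ]
}}

```text
time_s: 27.62
ee_pos: [0.5219, -0.2106, 0.2236]
tool_rot: [-1.992, 1.554, 2.556]
contact_force: [1.0, 0.5, 0.5]
finger_gap: 0.197
```

```bash
python3 -c "
from h import *
g=np.load('grasp.npz');goal(g['R'],g['p']+[0,0,.06])
R,p,s=cur();P=pts(grab('side'))
f=grab('top');P=pts(f);q=f['pixels'].astype(int)
# check the rod still lies along the pole x: bright rod pixels ahead of the gripper
Rp=np.c_[-R[:,2],-R[:,1],-R[:,0]];c=p+R@np.array([-.0602,0,.0006]);L=(P-c)@Rp
m=(L[...,0]>.09)&(L[...,0]<.165)&(abs(L[...,1])<.015)&(abs(L[...,2])<.02);print('rod px',m.sum(),(L[m].mean(0)*1e3).round(1),(L[m].max(0)*1e3).round(1), s['time_s'])"
```

```text
shift mm [148.3   5.5   8.3] world mm [   2.    -7.7 -148.4] turn deg (before-shift axes) [ 0.12 -0.33  0.71]
 shift in target axes [148.4   3.7   7.5]
rod px 59 [121.7   1.9   3.4] [154.3   5.6   8.6] 27.625
```

Call:
{"api": "move_arm", "payload": {
  "increments": [
    {"gripper":0.0,"tx":0,"ty":0.0037,"tz":0.0075,"wx":0.12,"wy":-0.33,"wz":0.71},
    {"gripper":0.0,"tx":0.04,"ty":0,"tz":0,"wx":0,"wy":0,"wz":0},
    {"gripper":0.0,"tx":0.04,"ty":0,"tz":0,"wx":0,"wy":0,"wz":0},
    {"gripper":0.0,"tx":0.035,"ty":0,"tz":0,"wx":0,"wy":0,"wz":0},
    {"gripper":0.0,"tx":0.02,"ty":0,"tz":0,"wx":0,"wy":0,"wz":0},
    {"gripper":0.0,"tx":0.01,"ty":0,"tz":0,"wx":0,"wy":0,"wz":0},
    {"gripper":0.0,"tx":0,"ty":0,"tz":0,"wx":0,"wy":0,"wz":0},
    {"gripper":0.0,"tx":0,"ty":0,"tz":0,"wx":0,"wy":0,"wz":0}
  ]
}}

```text
time_s: 28.72
ee_pos: [0.5278, -0.2214, 0.0839]
tool_rot: [1.092, 1.562, -0.646]
contact_force: [-0.9, 0.8, -1.0]
finger_gap: 0.194
```

```bash
python3 -c "
from h import *
g=np.load('grasp.npz');goal(g['R'],g['p'])"
```

```text
shift mm [68.7 -4.9 -2.7] world mm [ -3.9   3.1 -68.7] turn deg (before-shift axes) [-0.03  0.31 -0.65]
 shift in target axes [68.7 -4.1 -2.3]
```

Call:
{"api": "move_arm", "payload": {
  "increments": [
    {"gripper":0.0,"tx":0,"ty":-0.0041,"tz":-0.0023,"wx":0,"wy":0.31,"wz":-0.65},
    {"gripper":0.0,"tx":0.02,"ty":0,"tz":0,"wx":0,"wy":0,"wz":0},
    {"gripper":0.0,"tx":0.015,"ty":0,"tz":0,"wx":0,"wy":0,"wz":0},
    {"gripper":0.0,"tx":0.01,"ty":0,"tz":0,"wx":0,"wy":0,"wz":0},
    {"gripper":0.0,"tx":0,"ty":0,"tz":0,"wx":0,"wy":0,"wz":0},
    {"gripper":0.0,"tx":0,"ty":0,"tz":0,"wx":0,"wy":0,"wz":0},
    {"gripper":0.0,"tx":0,"ty":0,"tz":0,"wx":0,"wy":0,"wz":0}
  ]
}}

```text
time_s: 29.6
ee_pos: [0.5235, -0.2182, 0.0382]
tool_rot: [-1.94, 1.566, 2.605]
contact_force: [-0.4, -0.2, -0.5]
finger_gap: 0.198
```

```bash
python3 -c "
from h import *
g=np.load('grasp.npz');goal(g['R'],g['p'])"
```

```text
shift mm [23.   0.5  0.2] world mm [  0.4  -0.2 -23. ] turn deg (before-shift axes) [-0.04 -0.03  0.07]
 shift in target axes [23.   0.5  0.2]
```

Call:
{"api": "move_arm", "payload": {
  "increments": [
    {"gripper":0.0,"tx":0.007,"ty":0.0005,"tz":0,"wx":0,"wy":0,"wz":0},
    {"gripper":0.0,"tx":0.006,"ty":0,"tz":0,"wx":0,"wy":0,"wz":0},
    {"gripper":0.0,"tx":0.005,"ty":0,"tz":0,"wx":0,"wy":0,"wz":0},
    {"gripper":0.0,"tx":0.003,"ty":0,"tz":0,"wx":0,"wy":0,"wz":0},
    {"gripper":0.0,"tx":0.001,"ty":0,"tz":0,"wx":0,"wy":0,"wz":0},
    {"gripper":0.0,"tx":0,"ty":0,"tz":0,"wx":0,"wy":0,"wz":0}
  ]
}}

```text
time_s: 30.35
ee_pos: [0.5237, -0.218, 0.0157]
tool_rot: [-1.948, 1.565, 2.597]
contact_force: [0.1, 1.1, -1.2]
finger_gap: 0.193
```

```bash
python3 -c "
from h import *
g=np.load('grasp.npz');goal(g['R'],g['p']);print(cur()[2]['contact_force'])"
```

```text
shift mm [0.5 0.3 0.3] world mm [ 0.2 -0.3 -0.5] turn deg (before-shift axes) [-0.04 -0.05  0.12]
 shift in target axes [0.5 0.3 0.3]
[ 0.06694271  1.05919822 -1.22849837]
```

Call:
{"api": "move_arm", "payload": {
  "increments": [
    {"gripper":0.0,"tx":0.0007,"ty":0,"tz":0,"wx":0,"wy":0,"wz":0},
    {"gripper":0.0,"tx":0,"ty":0,"tz":0,"wx":0,"wy":0,"wz":0},
    {"gripper":0.025,"tx":0,"ty":0,"tz":0,"wx":0,"wy":0,"wz":0},
    {"gripper":0.025,"tx":0,"ty":0,"tz":0,"wx":0,"wy":0,"wz":0},
    {"gripper":0.04,"tx":0,"ty":0,"tz":0,"wx":0,"wy":0,"wz":0},
    {"gripper":0.085,"tx":0,"ty":0,"tz":0,"wx":0,"wy":0,"wz":0},
    {"gripper":0.085,"tx":0,"ty":0,"tz":0,"wx":0,"wy":0,"wz":0},
    {"gripper":0.085,"tx":0,"ty":0,"tz":0,"wx":0,"wy":0,"wz":0},
    {"gripper":0.085,"tx":0,"ty":0,"tz":0,"wx":0,"wy":0,"wz":0}
  ]
}}

```text
time_s: 31.48
ee_pos: [0.5236, -0.218, 0.015]
tool_rot: [-1.961, 1.565, 2.584]
contact_force: [0.4, 0.7, -0.0]
finger_gap: 0.992
```

Call:
{"api": "move_arm", "payload": {
  "increments": [
    {"gripper":0.085,"tx":-0.01,"ty":0,"tz":0,"wx":0,"wy":0,"wz":0},
    {"gripper":0.085,"tx":-0.02,"ty":0,"tz":0,"wx":0,"wy":0,"wz":0},
    {"gripper":0.085,"tx":-0.04,"ty":0,"tz":0,"wx":0,"wy":0,"wz":0},
    {"gripper":0.085,"tx":-0.05,"ty":0,"tz":0,"wx":0,"wy":0,"wz":0},
    {"gripper":0.085,"tx":-0.05,"ty":0,"tz":0,"wx":0,"wy":0,"wz":0},
    {"gripper":0.085,"tx":-0.05,"ty":-0.05,"tz":0,"wx":0,"wy":0,"wz":0},
    {"gripper":0.085,"tx":0,"ty":-0.05,"tz":0.03,"wx":0,"wy":0,"wz":0},
    {"gripper":0.085,"tx":0,"ty":0,"tz":0,"wx":0,"wy":0,"wz":0},
    {"gripper":0.085,"tx":0,"ty":0,"tz":0,"wx":0,"wy":0,"wz":0}
  ]
}}

```text
time_s: 32.6
ee_pos: [0.4271, -0.2326, 0.2302]
tool_rot: [-1.974, 1.566, 2.57]
contact_force: [0.5, -1.0, -0.1]
finger_gap: 0.997
```

```bash
python3 - <<'E'
from h import *
import pickle
F0=pickle.load(open('F0.pkl','rb'))
f=grab('top');s=grab('side');w=grab('wrist');save(f,'top9')
R,p,st=cur();print(p,st['time_s'],st['contact_force'])
# handle check from wrist depth
P=pts(w);px=w['pixels'].astype(int);hsv=cv2.cvtColor(w['pixels'],cv2.COLOR_RGB2HSV)
m=((px[...,0]-px[...,2]>40)&(P[...,2]>.078)&(P[...,2]<.092)&(abs(P[...,0]-.524)<.05)&(abs(P[...,1]+.22)<.08))
q=P[m];print('handle top z',np.median(q[:,2]).round(4),'y range',np.percentile(q[:,1],[1,99]).round(4))
qq=q[(q[:,1]>-.255)&(q[:,1]<-.17)];d=np.linalg.svd(qq-qq.mean(0),full_matrices=False)[2][0];d*=np.sign(d[1]);print('yaw',np.degrees(np.arctan2(d[1],d[0])).round(2),'pitch',np.degrees(np.arcsin(d[2])).round(2),'x at y=-.219',(qq.mean(0)[0]+d[0]/d[1]*(-.219-qq.mean(0)[1])).round(4))
P=pts(f);h=(P-RING)@RP[:,2];a=(P-RING)@RP[:,0];b=(P-RING)@RP[:,1]
m=(abs(b)<.03)&(h>-.012)&(h<.012)&(a<.05)&(a>-.18);print('ring upslope mm',m.sum(),(np.percentile(a[m],[5,50,95])*1e3).round(1))
im=np.hstack([cv2.resize(f['pixels'][110:290,150:450,::-1],(480,288)),cv2.resize(s['pixels'][80:272,220:420,::-1],(300,288))]);wc=cv2.resize(w['pixels'][:,:,::-1],(480,300))
cv2.imwrite('pics/fin.png',np.vstack([im,np.hstack([wc,np.zeros((300,300,3),np.uint8)])]))
E
```

```text
[ 0.42749526 -0.23219115  0.22940765] 32.75 [ 0.35666896 -0.72691263 -0.11089997]
handle top z 0.084 y range [-0.2785 -0.1467]
yaw 80.72 pitch -0.29 x at y=-.219 0.5231
ring upslope mm 49 [-111.6  -95.2  -80.6]
```

View pics/fin.png

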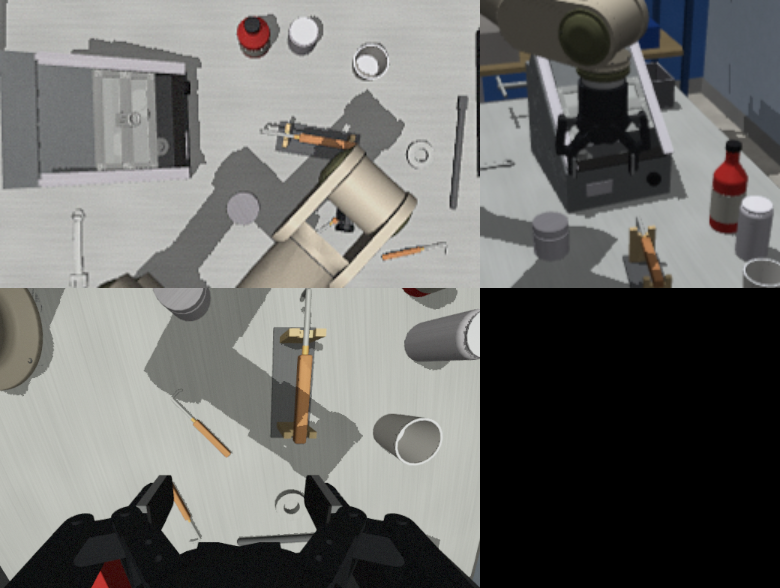

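The final views show the window down (ring at about (132,118) in the top crop) and the pole back in both notches. The other objects are where they were. Handing in.

```bash
python3 -c "
from h import *
print(env.close_job())"
```

```text
the job is handed in; nothing more can be done
None
```

I hooked the ring, pulled the window down past the catch to its end stop, unhooked it, and laid the pole back in its rest. I then handed the job in at about 33 s.

**Pull:** The catch gave at about 11 N, roughly 99 mm down. The stop came about 110 mm down, and I pressed it to about 18 N. These are readings between short moves, so a brief peak could have been slightly higher, but nothing came near 25 N. When I eased off, the pull dropped to zero.

**Last checks:**
- **Window:** after unhooking, the ring stayed about 100 mm downslope in two readings 7 s apart, so the window holds by itself.
- **Pole:** it lies in both notches with its handle top at z = 0.084 m and yaw 80.7°. It was at 0.084 m and about 80.5° before, and its position is within 1–2 mm.
- **Other objects:** they look unmoved in the final pictures; I did not measure them one by one.

**What disagreed:**
- **Fingertips:** they are about 42 mm behind the TCP the robot reports. My first close therefore shut just above the handle and missed it. Depth from both cameras showed the offset, so I gripped again 41 mm lower.
- **Rod position:** the top view put the rod about 2 mm sideways from my model. That was within the play in the ring.

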